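Nest the portion pans in the bench corner

TASK

Put the portion pans away: the large pan, on its square foot, goes hard up in the corner of the aluminium bench stop, square and touching both bars, with its handle still pointing away from the far bar. The medium pan is nested in the large one and the small pan in the medium one, upright and fully home, with the handles fanned out so that each lies down in the rim slot of the pan below it; the slots are not at the same angle on every pan, so feel for them. Leave the jar, the can and the carton where they are.

Things in the scene. Friction and masses are not known exactly. Their poses are not given: they have to be found in the camera images.
- corner: Fixed L-shaped stop of two aluminium bars, 25 high and 20 wide, on the bench. Origin: the inner corner, at bench level. Its x points away from the robot, its y to the left. Far bar: inner face is the plane x=0, reaching from the corner 210 to -y. Left bar: inner face is the plane y=0, reaching from the corner 210 to -x.
- large_center (a point): Large loose steel pan, about 0.5 kg, welded on a square steel foot plate 150 x 150 x 8 (sides parallel to x and y). Point on its axis, 34 above its underside; z up, x along its handle. Round body of outer radius 68, wall 3, rim 68 and inner floor 12 above the underside. Its top 16 is a rim band with a slot for the medium pan's handle.
- large_grip (a point): Grip point on the large pan's handle, 118 from its axis and 44 above its underside. The handle is a level straight square bar, 12 x 12, from the wall to 155 from the axis. The slot in the rim band: upright, open at the top, 15 wide, 16 deep; set anywhere from 30 to 60 degrees anticlockwise (from above) of the handle; the band turns only if forced (over 3 N m). Same axes.
- medium_center (a point): Medium loose steel pan, about 0.16 kg. Point on its axis, half-way up, 37 above its underside; z up, x along its handle. Outer radius 54, wall 3, height 74, inner floor 4 above the underside. Fully home on the large pan's inner floor, with its handle down in the large pan's slot, this point is 15 above point large_center.
- medium_grip (a point): Grip point on the medium pan's handle, 118 from its axis and 48 above its underside; level square bar 12 x 12, to 155 from the axis. Home, it is 2 clear of the slot floor; out of the slot it rests on that rim, 14 too high. Its rim band is as the large pan's: slot 15 wide, 16 deep, 30 to 60 degrees anticlockwise of this handle. Same axes.
- small_center (a point): Small loose steel pan without slot, about 0.11 kg. Point on its axis, half-way up, 36 above its underside; z up, x along its handle. Outer radius 40, height 72. Fully home on the medium pan's inner floor, with its handle down in the medium pan's slot, this point is 3 above point medium_center.
- small_grip (a point): Grip point on the small pan's handle, 118 from its axis and 62 above its underside; level square bar 12 x 12, to 155 from the axis. Home, it is 2 clear of the medium pan's slot floor and 4 over the large pan's rim; out of the slot it rests on the medium pan's rim, 14 too high. Same axes.
- jar: Bystander: glass jar with a lid, 70 in diameter, 95 high, loose. Origin: centre of its underside, z up.
- can: Bystander: food can, 74 in diameter, 80 high, loose. Origin: centre of its underside, z up.
- carton: Bystander: closed carton 100 x 140 x 70 high, loose. Origin: centre of its underside, z up.

How it is judged:
By the outcome, as a careful person would: the job done as asked, in the order asked, and still so for the second after the job is handed in, with the robot touching nothing.
It also fails if it takes over 72 s, if anything falls off the work surface, if the arm or the gripper's body presses on something with over 40 N, if the wrist force passes 120 N, or if a joint passes its speed limit or range.

ROBOT

A 6-joint arm with a two-finger parallel gripper is mounted at the origin on the work surface. World frame = base frame: x ahead of the robot, y to its left, z up, the work surface at z = 0. Lengths are in mm, angles in degrees, forces in N, time in s.
With the tool pointing down it reaches from about 325 to 875 mm from the base axis. Payload 4.4 kg.
Tool frame: the origin (TCP) lies at the very end of the fingers, on their centre line; the grasp point (between the pads) lies grasp_offset behind it (grasp_offset is the distance from the TCP to the grasp point, in mm); z points along the fingers, y is the direction in which the jaws open and shut (so a half turn about z gives the same grasp; the last joint's range is limited). The gripper opens to 85 mm and grips with 20 to 120 N. Pads are 22 mm wide; open, the fingers measure 114 mm over their backs; the gripper's body (76 mm by 85 mm) begins 54 mm behind the grasp point. The pads swing forward as they close: fully open they stand 13 mm farther back than shut.
Start: joints at [-84.826, 11.837, 88.321, -0, 79.842, -8.623], TCP at [137.113, -558.415, 191.282] pointing down, gripper open.
Joint ranges: [-156.59, 156.59], [-49.26, 127.26], [12.9, 141.05], [-63.56, 243.56], [4.71, 150.69], [-161.64, 161.64]. Speed limits (degrees/s): [159.86, 159.86, 180, 180, 180, 180].

INTERFACE

Orientations are given as [roll, pitch, yaw] about the fixed x, y, z axes, in that order (R = Rz(yaw) Ry(pitch) Rx(roll)).
In Python, from workcell import * gives the robot as it stands. The module is installed in compiled form; this text tells all that it offers.
- The arm moves only by the shell command python3 -m pendant 'ROWS' [FORCE]. ROWS is JSON, a list of rows, each a list of 7 numbers: the closure, from -1 (fully open) to 1 (shut), then the shift along the tool's x, y, z in cm, then the turn, a rotation vector about the tool's x, y, z in degrees. A call has 1 to 20 rows; each row is the pose to reach, as a shift and turn from the pose measured when the call began, along the tool's axes at that moment; what a row does not reach only later rows make up. A row lasts 1/8 s, in which the tool goes at most 62.5 mm and 10.7 degrees, less where a joint would pass 70% of its speed; a pose out of reach is approached as far as the arm can. A call with a gripper value outside its range is refused whole. The fingers move at their own pace and stop on an object; FORCE is the grip in N (left out, the last holds). Time passes only in rows, so rows that repeat a pose let the fingers close. It gives the time, the measured TCP pose, the force and the opening at its end, in the units of the state.
- read_state(): the state, without advancing time (a new reading comes with each control period).
- camera(name): name is "scene" or "top" or "wrist"; returns a dict with "img" (480x640x3 uint8, red, green, blue), "z_map" (480x640 float32, mm along the optical axis (not along the pixel's ray), 0 where there is no reading), "mtx" (3x3 intrinsics, pixels), "T" (4x4, takes a point from camera to world coordinates). Camera axes: x right, y up, looking along -z (the intrinsics and any distortion apply to the point x, -y, -z); pixel columns grow to the right and rows downward; lengths in mm; the calibration is good to about 2 mm. A picture is of the moment at which its call begins.
- finish_job(): hands the job in, once; it reports no verdict.
The state is a dict: "time_s": time; "qpos": joint angles; "dq": joint speeds; "tau": joint torques, N m; "tcp_pos": TCP position; "ee_rot": TCP orientation; "force": force on the tool from outside, world axes, zero at the start; "moment": the same for the moment, N m; "width": finger opening in mm.
Only numpy, scipy, OpenCV 4.12 (cv2) and the standard library are available. Lean on these libraries where they do the work, as an engineer would, in place of code of your own. Each camera call takes 0.05 s, during which the arm holds its last target. There are 200 camera calls.

## Working session

There is one attempt and no reset: what is moved stays moved. The work goes in short steps, Python scripts to look and compute and a shell command to move; the robot and the scene stay as the last step left them, time stands still between calls to the robot, and variables do not carry over. Pictures are saved under pics/ and viewed, about 8 in all and at most 12, crops included, and the job is handed in when it is done.

```bash
mkdir -p pics
cat > h.py <<'E'
from workcell import *
import numpy as np, cv2
def snap(name,f=None):
    c=camera(name)
    if f: cv2.imwrite('pics/'+f,c['img'][:,:,::-1])
    return c
def pts(c):
    v,u=np.mgrid[0:480,0:640]; z=c['z_map']; K=c['mtx']
    P=np.stack([(u-K[0,2])/K[0,0]*z,-(v-K[1,2])/K[1,1]*z,-z],-1)
    W=P@c['T'][:3,:3].T+c['T'][:3,3]; W[z==0]=np.nan
    return W
def ray(c,u,v,h):
    K=c['mtx']; d=np.array([(u-K[0,2])/K[0,0],-(v-K[1,2])/K[1,1],-1])
    d=c['T'][:3,:3]@d; o=c['T'][:3,3]; return o+d*(h-o[2])/d[2]
E
python3 - <<'E'
from h import *
print({k:np.round(v,3) if not isinstance(v,dict) else v for k,v in read_state().items()})
a=snap('top','top.png'); b=snap('scene','scene.png')
for c in(a,b): print(np.round(c['T'],3).tolist(),np.round(c['mtx'],1).tolist(), [k for k in c])
np.savez('top0.npz',**a)
E
```

```text
{'time_s': np.float64(0.0), 'qpos': array([-84.826,  11.887,  88.406,  -0.   ,  79.84 ,  -8.622]), 'dq': array([ 0.04 ,  0.069,  0.029, -0.029, -0.013,  0.151]), 'tau': array([-3.0000e-03, -3.8304e+01, -2.9160e+01, -0.0000e+00,  1.1000e-02,
       -0.0000e+00]), 'tcp_pos': array([ 137.04 , -557.551,  190.087]), 'ee_rot': array([-1.79868e+02, -2.00000e-02,  1.37960e+01]), 'force': array([ 0.393, -0.309,  1.032]), 'moment': array([ 0.005, -0.008,  0.014]), 'width': np.float64(85.532)}
[[0.025, 0.995, -0.092, 479.009], [-1.0, 0.024, -0.011, 19.343], [-0.009, 0.092, 0.996, 1515.452], [0.0, 0.0, 0.0, 1.0]] [[573.6, 0.0, 327.6], [0.0, 573.6, 239.9], [0.0, 0.0, 1.0]] ['img', 'z_map', 'mtx', 'T']
[[0.507, -0.53, 0.68, 1297.737], [0.862, 0.295, -0.412, -372.749], [0.018, 0.795, 0.606, 662.904], [0.0, 0.0, 0.0, 1.0]] [[491.0, 0.0, 317.7], [0.0, 491.0, 231.6], [0.0, 0.0, 1.0]] ['img', 'z_map', 'mtx', 'T']
```

View pics/top.png

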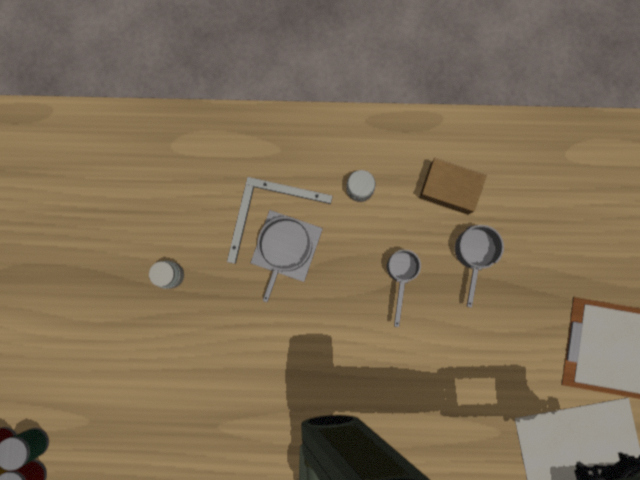

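View pics/scene.png

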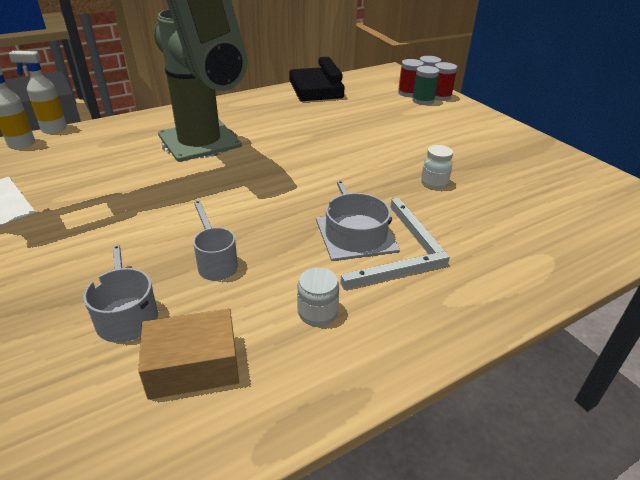

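The top view shows the large pan at (285,243), with the corner of the stop at (250,180). The medium pan is at (480,247), the small pan at (403,265), the jar at (361,185), the can at (165,274) and the carton at (453,186). All the handles point roughly towards the robot. The scene view agrees.

```bash
cat > m.py <<'E'
from h import *
c=dict(np.load('top0.npz')); W=pts(c)
print('grasp_offset',grasp_offset if 'grasp_offset' in globals() else None)
hsv=cv2.cvtColor(c['img'],cv2.COLOR_RGB2HSV)
for n,(u0,u1,v0,v1),hr,hh in [('large',(250,325,205,302),68,44),('med',(452,506,220,308),74,48),('small',(385,422,245,328),72,62)]:
    R=W[v0:v1,u0:u1]; z=R[...,2]
    if n=='large': print('bench z',np.nanmedian(W[330:345,200:260,2]))
    rim=R[abs(z-hr)<5]; xy=rim[:,:2].astype(np.float32)
    A=np.c_[2*xy,np.ones(len(xy))]; s=np.linalg.lstsq(A,(xy**2).sum(1),rcond=None)[0]
    ctr=s[:2]; r=np.sqrt(s[2]+ctr@ctr)
    e,_=cv2.minEnclosingCircle(xy)
    P=R[np.isfinite(z)&(abs(z-hh-6)<7)]; d=np.hypot(*(P[:,:2]-ctr).T); P=P[(d>85)]
    q=P[:,:2]-ctr; m=q.mean(0); l=cv2.fitLine(q.astype(np.float32),cv2.DIST_L2,0,.01,.01).ravel()
    print(n,len(xy),'ctr',ctr.round(1),'r',r.round(1),'encl',np.round(e,1),'handle n',len(P),'z',np.median(P[:,2]).round(1),'ang(mean)',np.degrees(np.arctan2(m[1],m[0])).round(1),'ang(line)',np.degrees(np.arctan2(l[1],l[0])).round(1),'maxr',np.hypot(*q.T).max().round(1))
    g=m/np.linalg.norm(m)*118+ctr; print('  grip',g.round(1))
# stop: bars top z 25
z=W[...,2]
for n,(u0,u1,v0,v1) in [('far',(262,328,178,206)),('left',(229,252,195,263))]:
    R=W[v0:v1,u0:u1]; P=R[(abs(R[...,2]-25)<6)][:,:2].astype(np.float32)
    l=cv2.fitLine(P,cv2.DIST_HUBER,0,.01,.01).ravel(); print(n,len(P),l.round(3),np.degrees(np.arctan2(l[1],l[0])))
cv2.imwrite('pics/crop.png',cv2.resize(c['img'][170:310,225:515,::-1],None,fx=2.75,fy=2.75,interpolation=cv2.INTER_CUBIC))
E
python3 m.py
```

```text
grasp_offset 18.700000000000003
bench z 0.833549981540159
large 258 ctr [602.6 145.5] r 66.6 encl [603.6 147. ] handle n 128 z 49.9 ang(mean) 162.3 ang(line) -18.1 maxr 154.4
  grip [490.2 181.3]
med 239 ctr [ 606.7 -350.6] r 52.6 encl [ 608.6 -349.9] handle n 139 z 54.6 ang(mean) 170.2 ang(line) -9.2 maxr 154.7
  grip [ 490.5 -330.6]
small 281 ctr [ 503.  -155.7] r 60.7 encl [ 497.3 -149.9] handle n 64 z 70.1 ang(mean) 163.1 ang(line) -6.5 maxr 103.5
  grip [ 390.1 -121.4]
far 495 [2.00000e-01 9.80000e-01 7.44405e+02 1.25826e+02] 78.44747
left 495 [ 9.82000e-01 -1.90000e-01  6.44312e+02  2.69500e+02] -10.955765
```

View pics/crop.png

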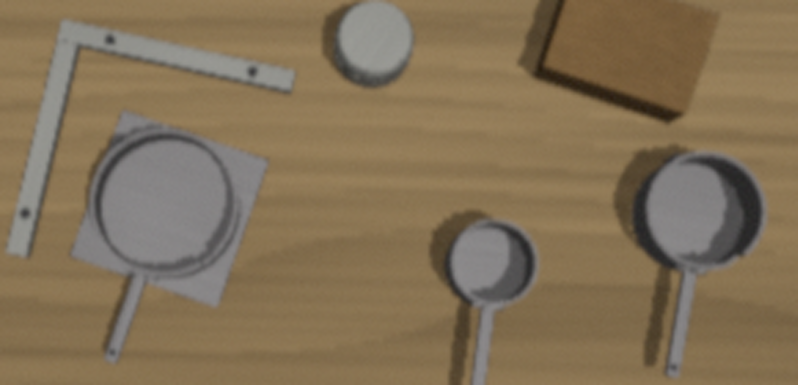

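```bash
cat > rel.py <<'E'
# usage: rel.py x y z yaw -> shift (cm) / turn (deg) in current tool axes for tool-down pose with x axis at yaw
import sys; from h import *
from scipy.spatial.transform import Rotation as Ro
def rel(x,y,z,yaw):
    s=read_state(); R=Ro.from_euler('xyz',s['ee_rot'],degrees=True); T=Ro.from_euler('xyz',[180,0,yaw],degrees=True)
    d=R.inv().apply(np.array([x,y,z])-s['tcp_pos'])/10; w=np.degrees((R.inv()*T).as_rotvec())
    print(f"({x:.0f},{y:.0f},{z:.0f},{yaw:.1f})",'shift',d.round(2),'turn',w.round(1),'rows>=',int(max(np.ceil(np.linalg.norm(d)/6.25),np.ceil(np.linalg.norm(w)/10.7))))
a=list(map(float,sys.argv[1:]))
for i in range(0,len(a),4): rel(*a[i:i+4])
E
python3 - <<'E'
from h import *
c=dict(np.load('top0.npz')); W=pts(c)
def inter(p,d,q,e):
    t=np.linalg.solve(np.c_[d,-np.array(e)],np.array(q)-p); return np.array(p)+t[0]*np.array(d)
C=inter(np.array([744.405,125.826]),[.2,.98],np.array([644.312,269.5]),[.982,-.19])
yaw=np.radians(-11.2); x=np.array([np.cos(yaw),np.sin(yaw)]); y=np.array([-x[1],x[0]])
K=C-10*x-10*y; L=K-75*x-75*y
print('corner',K.round(1),'large target',L.round(1),'grip',(L-118*x).round(1))
# small
R=W[245:328,385:422]; z=R[...,2]; P=R[np.isfinite(z)&(z>55)][:,:2]
far=P[P[:,0]<440]; near=P[P[:,0]>470]
e=cv2.minEnclosingCircle(near[near[:,0]>475].astype(np.float32)); print('small encl',e)
f=far.mean(0); l=cv2.fitLine(far.astype(np.float32),cv2.DIST_L2,0,.01,.01).ravel(); a=f-e[0]; print(len(far),f,np.degrees(np.arctan2(a[1],a[0])),np.degrees(np.arctan2(l[1],l[0])),np.hypot(*(far-e[0]).T).max())
E
python3 rel.py 480 -200 190 -17.7 490 181 150 -17.7
```

```text
corner [757.1 237.5] large target [668.9 178.5] grip [553.2 201.5]
small encl ((534.0863647460938, -154.96804809570312), 59.64701461791992)
81 [ 419.78028696 -142.29715316] 173.67455400777592 -7.735748 134.2369933763303
(480,-200,190,-17.7) shift [ 41.84 -26.55   0.09] turn [-0.1  0.  31.5] rows>= 8
(490,181,150,-17.7) shift [ 51.89 -63.3    4.17] turn [-0.1  0.  31.5] rows>= 14
```

```bash
python3 -m pendant '[[-1,42,-26.5,0,0,0,15],[-1,42,-26.5,0,0,0,31.5],[-1,42,-26.5,0,0,0,31.5],[-1,42,-26.5,0,0,0,31.5],[-1,42,-26.5,0,0,0,31.5],[-1,42,-26.5,0,0,0,31.5],[-1,42,-26.5,0,0,0,31.5],[-1,42,-26.5,0,0,0,31.5],[-1,51.9,-63.3,3,0,0,31.5],[-1,51.9,-63.3,3,0,0,31.5],[-1,51.9,-63.3,3,0,0,31.5],[-1,51.9,-63.3,3,0,0,31.5],[-1,51.9,-63.3,3,0,0,31.5],[-1,51.9,-63.3,3,0,0,31.5],[-1,51.9,-63.3,3,0,0,31.5],[-1,51.9,-63.3,3,0,0,31.5],[-1,51.9,-63.3,3,0,0,31.5]]' 60
python3 - <<'E'
from h import *
c=snap('wrist','w1.png'); np.savez('w1.npz',**c); print(c['T'].round(2).tolist())
E
python3 rel.py 490 181 25 -17.7
```

```text
time_s: 2.22
tcp_pos: [490.2, 179.4, 161.6]
ee_rot: [-179.9, 0.1, -17.8]
force: [-0.2, 0.3, 0.1]
width: 85.2
[[-0.31, 0.9, 0.31, 569.17], [-0.95, -0.29, -0.1, 153.05], [-0.0, -0.32, 0.95, 344.54], [0.0, 0.0, 0.0, 1.0]]
(490,181,25,-17.7) shift [-0.07 -0.13 13.67] turn [-0.1  0.  -0.1] rows>= 3
```

View pics/w1.png

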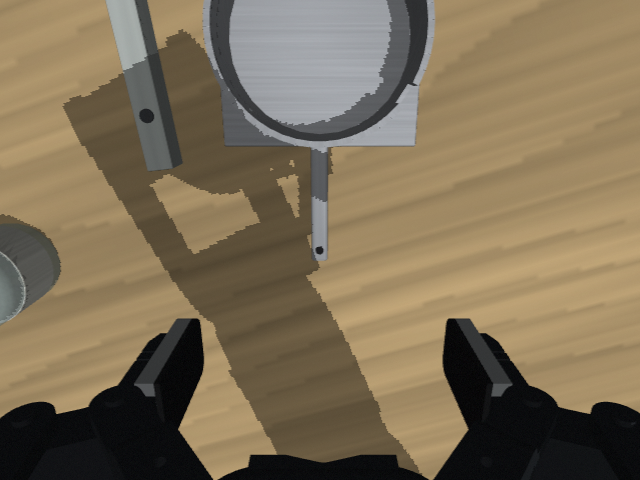

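The wrist view shows the large pan's handle running down to its end at (319,250), in line with the jaws. The rim slot shows at about (412,92). The left bar's end is at (160,165).

Run:
```python
from h import *
c=dict(np.load('w1.npz')); W=pts(c)
z=W[...,2]; v,u=np.mgrid[0:480,0:640]
m=(abs(z-68)<2.5)&(v<200)&(u>180)&(u<460); xy=W[m][:,:2]
A=np.c_[2*xy,np.ones(len(xy))]; s=np.linalg.lstsq(A,(xy**2).sum(1),rcond=None)[0]; ctr=s[:2]; print(ctr,np.sqrt(s[2]+ctr@ctr),len(xy))
h=(abs(z-50)<4)&(v>160)&(v<265)&(abs(u-320)<20); P=W[h][:,:2]; q=(P-ctr); l=cv2.fitLine(q.astype(np.float32),cv2.DIST_L2,0,.01,.01).ravel(); mm=q.mean(0)
ha=np.degrees(np.arctan2(mm[1],mm[0])); print('handle',ha,np.degrees(np.arctan2(l[1],l[0])),np.median(z[h]),np.hypot(*q.T).max())
# slot: angles where rim is present at r 63..70
d=xy-ctr; a=np.degrees(np.arctan2(d[:,1],d[:,0]))-ha; a%=360; hist=np.histogram(a,np.arange(20,75,1))[0]; print(list(zip(range(20,75),hist)))
for p in [(396,97),(412,88),(419,96),(400,104)]: 
    w=ray(c,*p,68)[:2]-ctr; print(p,np.hypot(*w),(np.degrees(np.arctan2(w[1],w[0]))-ha)%360)
# foot sides
f=(abs(z-8)<3)&(v<200)&(u>180)&(u<460); r=cv2.minAreaRect(W[f][:,:2].astype(np.float32)); print(r)
# left bar
f=(abs(z-25)<2.5)&(v<175)&(u>80)&(u<190); P=W[f][:,:2].astype(np.float32);l=cv2.fitLine(P,cv2.DIST_L2,0,.01,.01).ravel(); print('bar',l,np.degrees(np.arctan2(l[1],l[0])),cv2.minAreaRect(P))
```

```text
[604.0607701 144.9546331] 66.25803558020914 2802
handle 162.1999712486412 -18.334324 50.26155370460262 154.30761657071992
[(20, np.int64(14)), (21, np.int64(12)), (22, np.int64(12)), (23, np.int64(14)), (24, np.int64(13)), (25, np.int64(12)), (26, np.int64(11)), (27, np.int64(12)), (28, np.int64(15)), (29, np.int64(11)), (30, np.int64(15)), (31, np.int64(11)), (32, np.int64(14)), (33, np.int64(12)), (34, np.int64(14)), (35, np.int64(13)), (36, np.int64(15)), (37, np.int64(13)), (38, np.int64(12)), (39, np.int64(12)), (40, np.int64(14)), (41, np.int64(14)), (42, np.int64(14)), (43, np.int64(13)), (44, np.int64(16)), (45, np.int64(13)), (46, np.int64(10)), (47, np.int64(13)), (48, np.int64(15)), (49, np.int64(12)), (50, np.int64(6)), (51, np.int64(0)), (52, np.int64(0)), (53, np.int64(0)), (54, np.int64(0)), (55, np.int64(0)), (56, np.int64(0)), (57, np.int64(0)), (58, np.int64(0)), (59, np.int64(0)), (60, np.int64(0)), (61, np.int64(0)), (62, np.int64(0)), (63, np.int64(15)), (64, np.int64(14)), (65, np.int64(15)), (66, np.int64(15)), (67, np.int64(13)), (68, np.int64(16)), (69, np.int64(14)), (70, np.int64(14)), (71, np.int64(17)), (72, np.int64(13)), (73, np.int64(15))]
(396, 97) 61.301680027722064 52.129849028864896
(412, 88) 66.39718934365817 60.8468552866475
(419, 96) 72.78449373596257 59.413698427072404
(400, 104) 66.03002571735989 50.73977481872794
((581.0396728515625, 152.34478759765625), (150.1020965576172, 101.5145034790039), 72.16451263427734)
bar [ 9.8114651e-01 -1.9326541e-01  6.1514862e+02  2.7511932e+02] -11.143412 ((611.7841796875, 276.15380859375), (21.03322410583496, 116.276123046875), 78.91201782226562)
```

```bash
python3 -m pendant '[[-1,-0.15,-0.15,6,0,0,0],[-1,-0.15,-0.15,12,0,0,0],[-1,-0.15,-0.15,13.6,0,0,0],[-1,-0.15,-0.15,13.6,0,0,0],[1,-0.15,-0.15,13.6,0,0,0],[1,-0.15,-0.15,13.6,0,0,0],[1,-0.15,-0.15,13.6,0,0,0],[1,-0.15,-0.15,13.6,0,0,0],[1,-0.15,-0.15,13.6,0,0,0],[1,-0.15,-0.15,13.6,0,0,0]]' 60
python3 - <<'E'
import numpy as np
yaw=np.radians(-11.1); x=np.array([np.cos(yaw),np.sin(yaw)]); y=np.array([-x[1],x[0]])
L=np.array([668.9,178.5]); G=L-118*x-8*x-8*y; print(G)
E
python3 rel.py 543.9 193.8 25 -11.1
```

```text
time_s: 3.52
tcp_pos: [489.3, 181.4, 25.7]
ee_rot: [-179.9, 0.0, -17.8]
force: [0.7, 0.6, -0.8]
width: 0.1
[543.7169486  194.90742647]
(544,194,25,-11.1) shift [ 4.82 -2.85  0.07] turn [-0.1  0.  -6.7] rows>= 1
```

Run:
```python
from h import *
c=snap('wrist','w2.png'); np.savez('w2.npz',**c); s=read_state(); print(s['tcp_pos'],s['width'])
```

```text
[489.27978364 181.43701564  25.68075746] -0.20917518785110634
```

View pics/w2.png

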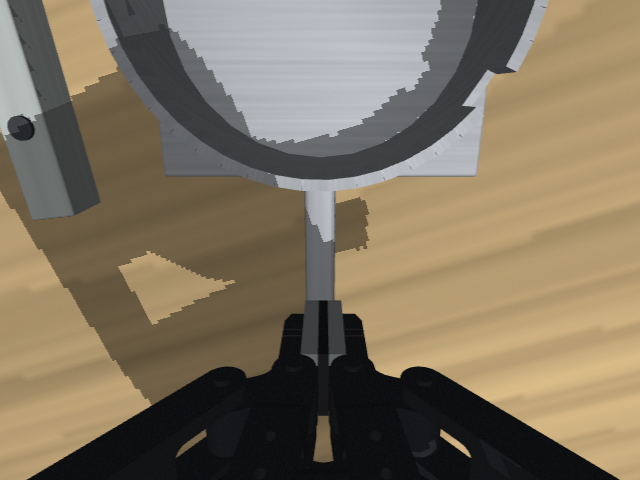

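Run:
```python
from h import *
c=dict(np.load('w2.npz')); W=pts(c)
for p in [(200,320),(240,322),(280,320),(298,320),(305,310),(305,323),(305,337),(340,310),(340,323),(340,337),(360,322),(390,322),(410,322),(330,290),(330,355),(160,200),(250,420)]: print(p,W[p].round(1))
```

```text
(200, 320) [531.8 167.9  51.1]
(240, 322) [516.  172.2  50.6]
(280, 320) [499.8 178.2  50.7]
(298, 320) [491.5 180.9  49.6]
(305, 310) [501.1 181.4  72.8]
(305, 323) [500.3 176.8  74.1]
(305, 337) [498.3 172.2  73.1]
(340, 310) [502.2 180.3  97.7]
(340, 323) [499.6 177.   95.4]
(340, 337) [498.9 172.7  96.5]
(360, 322) [498.6 177.6 104.1]
(390, 322) [488.3 180.9 103.7]
(410, 322) [480.9 183.3 103.2]
(330, 290) [499.8 188.6  84.2]
(330, 355) [492.6 167.9  83.3]
(160, 200) [557.7 219.5   7.9]
(250, 420) [478.5 130.3   0.8]
```

Run:
```python
from h import *
c=dict(np.load('w1.npz')); W=pts(c)
for p in [(322,188),(325,190),(340,195),(330,183),(322,455),(340,455),(385,150)]: print(p,W[p].round(1), c['z_map'][p])
c=dict(np.load('w2.npz')); W=pts(c); print(c['T'].round(2)[:3,3])
print([(r,W[r,312].round(0).tolist()) for r in range(296,350,4)])
print(c['mtx'])
```

```text
(322, 188) [514.5 217.5 221.1] 139.91434
(325, 190) [514.4 216.1 223.6] 137.5102
(340, 195) [507.9 217.6 221.9] 141.16872
(330, 183) [514.9 217.2 226.8] 134.35876
(322, 455) [487.7 133.3 221.4] 139.56247
(340, 455) [484.4 135.4 226.1] 136.3226
(385, 150) [514.6 217.7 253.1] 109.65397
[568.17 154.97 208.61]
[(296, [494.0, 184.0, 50.0]), (300, [501.0, 181.0, 69.0]), (304, [501.0, 181.0, 73.0]), (308, [502.0, 180.0, 76.0]), (312, [501.0, 180.0, 79.0]), (316, [501.0, 180.0, 81.0]), (320, [502.0, 180.0, 85.0]), (324, [501.0, 180.0, 87.0]), (328, [501.0, 180.0, 89.0]), (332, [501.0, 180.0, 92.0]), (336, [501.0, 180.0, 94.0]), (340, [501.0, 180.0, 96.0]), (344, [501.0, 180.0, 98.0]), (348, [501.0, 180.0, 101.0])]
[[421.99941935   0.         322.82174868]
 [  0.         421.99941935 236.49667035]
 [  0.           0.           1.        ]]
```

The shut fingertips read z≈69 while the TCP reads 25.7. The same picture gives the handle top at 50, which is correct. The fingers have closed above the handle, so their true ends sit about 44 mm above the reported TCP. I'll open, go down 44 mm more with a force check, and close.

```bash
python3 -m pendant '[[-1,0,0,0,0,0,0],[-1,0,0,0,0,0,0],[-1,0,0,0,0,0,0],[-1,0,0,0,0,0,0],[-1,0.2,0,2,0,0,0],[-1,0.2,0,3.5,0,0,0],[-1,0.2,0,4.4,0,0,0],[-1,0.2,0,4.4,0,0,0]]' 60
python3 -m pendant '[[1,0,0,0,0,0,0],[1,0,0,0,0,0,0],[1,0,0,0,0,0,0],[1,0,0,0,0,0,0],[1,0,0,0,0,0,0],[1,0,0,0,0,0,0]]' 60
python3 - <<'E'
from h import *
c=snap('wrist'); W=pts(c); v,u=np.mgrid[0:480,0:640]
s=read_state(); print(s['tcp_pos'],s['force'],s['width'])
sub=W[250:330,280:365]; print([(r,W[r,300].round(0).tolist(),W[r,345].round(0).tolist()) for r in range(256,330,8)])
E
python3 rel.py 543.7 194.9 -18 -11.1
```

```text
time_s: 4.58
tcp_pos: [490.1, 180.7, -19.3]
ee_rot: [-180.0, 0.2, -17.8]
force: [0.2, -0.6, -0.4]
width: 85.1
time_s: 5.32
tcp_pos: [490.5, 181.0, -18.9]
ee_rot: [-180.0, 0.1, -17.8]
force: [-1.2, 1.0, 4.8]
width: 10.9
[490.51427815 180.93453236 -18.87493823] [-0.96439036  0.6319302   4.90356046] 11.138751396630665
[(256, [511.0, 183.0, -0.0], [506.0, 165.0, 0.0]), (264, [508.0, 184.0, 0.0], [503.0, 166.0, 1.0]), (272, [504.0, 186.0, -0.0], [499.0, 167.0, -0.0]), (280, [501.0, 187.0, -1.0], [495.0, 169.0, 0.0]), (288, [498.0, 188.0, 1.0], [492.0, 169.0, 2.0]), (296, [494.0, 189.0, 0.0], [488.0, 171.0, 1.0]), (304, [504.0, 184.0, 28.0], [499.0, 169.0, 28.0]), (312, [504.0, 184.0, 34.0], [499.0, 169.0, 34.0]), (320, [504.0, 184.0, 39.0], [499.0, 169.0, 40.0]), (328, [503.0, 184.0, 44.0], [499.0, 170.0, 45.0])]
(544,195,-18,-11.1) shift [ 4.64 -2.96 -0.1 ] turn [-0.1  0.1 -6.7] rows>= 1
```

```bash
python3 -m pendant '[[1,0.6,-0.4,-0.1,0,0,-1],[1,1.2,-0.8,-0.1,0,0,-2],[1,1.8,-1.2,-0.1,0,0,-3],[1,2.4,-1.6,-0.1,0,0,-4],[1,3,-2,-0.1,0,0,-5],[1,3.6,-2.4,-0.1,0,0,-6],[1,4.1,-2.7,-0.1,0,0,-6.7],[1,4.6,-3,-0.1,0,0,-6.7],[1,4.6,-3,-0.1,0,0,-6.7]]' 80
python3 - <<'E'
from h import *
c=snap('top'); np.savez('top1.npz',**c)
W=pts(c); R=W[180:300,230:340]; z=R[...,2]
xy=R[abs(z-68)<5][:,:2]; A=np.c_[2*xy,np.ones(len(xy))]; s=np.linalg.lstsq(A,(xy**2).sum(1),rcond=None)[0]; print('pan ctr',s[:2],np.sqrt(s[2]+s[:2]@s[:2]))
c=snap('wrist','w3.png'); np.savez('w3.npz',**c)
print(read_state()['force'],read_state()['moment'])
E
```

```text
time_s: 6.5
tcp_pos: [544.7, 195.6, -17.7]
ee_rot: [-179.9, 0.0, -11.1]
force: [0.6, -1.2, -3.1]
width: 11.0
pan ctr [659.75725267 172.38952155] 66.50937851034288
[ 1.11298445 -1.33937918 -2.40509464] [-0.01715405  0.0015147   0.02114032]
```

View pics/w3.png

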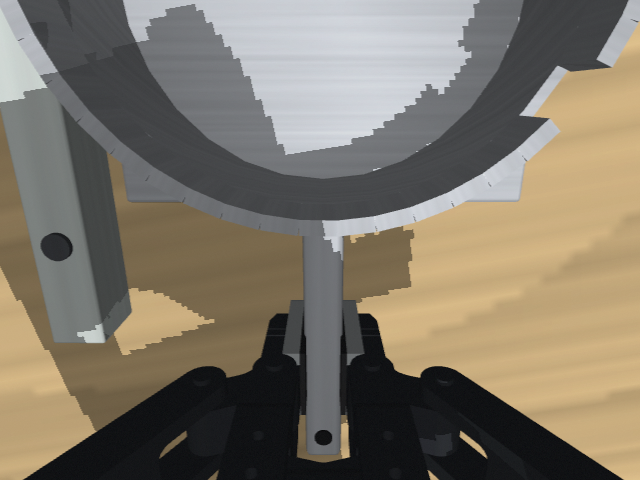

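The handle is held between the pads, with its end at (322,440). The left bar is at (65,200), with a small gap between it and the foot. Next I'll press gently into the far bar.

```bash
python3 -m pendant '[[1,0.3,0,0,0,0,0],[1,0.5,0,0,0,0,0],[1,0.7,0,0,0,0,0],[1,0.7,0,0,0,0,0]]'
python3 -m pendant '[[1,0.1,0,0,0,0,0],[1,0.2,0,0,0,0,0],[1,0.2,0,0,0,0,0]]'
python3 -m pendant '[[1,0.1,0,0,0,0,0],[1,0.2,0,0,0,0,0],[1,0.2,0,0,0,0,0]]'
```

```text
time_s: 7.1
tcp_pos: [551.4, 194.1, -17.8]
ee_rot: [-179.9, 0.0, -11.1]
force: [-0.9, 0.4, -2.7]
width: 10.4
time_s: 7.48
tcp_pos: [551.9, 194.1, -18.2]
ee_rot: [-179.9, 0.2, -11.1]
force: [-4.8, 0.2, -1.2]
width: 10.8
time_s: 7.85
tcp_pos: [551.7, 194.3, -18.7]
ee_rot: [-179.9, 0.4, -11.1]
force: [-8.7, 3.4, 0.2]
width: 10.7
```

```bash
python3 -m pendant '[[1,0.15,-0.3,0,0,0,0],[1,0.15,-0.5,0,0,0,0],[1,0.15,-0.7,0,0,0,0],[1,0.15,-0.7,0,0,0,0]]'
python3 -m pendant '[[1,0.15,-0.1,0,0,0,0],[1,0.15,-0.2,0,0,0,0],[1,0.15,-0.2,0,0,0,0]]'
python3 -c "
from workcell import *; s=read_state(); print(s['force'],s['moment'])"
```

```text
time_s: 8.35
tcp_pos: [551.3, 198.2, -18.8]
ee_rot: [179.7, 0.8, -11.2]
force: [-10.3, -7.3, 6.8]
width: 10.5
time_s: 8.72
tcp_pos: [551.2, 197.8, -18.8]
ee_rot: [179.5, 1.0, -11.3]
force: [-8.7, -6.5, 4.8]
width: 10.7
[-8.70674004 -6.4975211   4.84985274] [-0.71067985  0.94807326 -0.57795061]
```

```bash
cat > chk.py <<'E'
from h import *
yaw=np.radians(-11.1); x=np.array([np.cos(yaw),np.sin(yaw)]); y=np.array([-x[1],x[0]]); K=np.array([757.1,237.5])
c=snap('top'); W=pts(c); R=W[170:300,225:345]; z=R[...,2]; Q=R[...,:2]-K; Q=np.stack([Q@x,Q@y],-1)
xy=Q[abs(z-68)<4]; A=np.c_[2*xy,np.ones(len(xy))]; s=np.linalg.lstsq(A,(xy**2).sum(1),rcond=None)[0]; print('pan ctr in corner frame (want -75,-75)',s[:2].round(1),'r',np.sqrt(s[2]+s[:2]@s[:2]).round(1))
far=Q[(abs(z-25)<4)&(Q[...,1]<-20)&(Q[...,0]>-12)]; left=Q[(abs(z-25)<4)&(Q[...,0]<-20)&(Q[...,1]>-12)&(Q[...,1]<30)]
print('far bar centre x (10)',np.median(far[:,0]).round(1),'left bar centre y (10)',np.median(left[:,1]).round(1))
h=Q[(abs(z-50)<5)&(Q[...,0]<-155)&(abs(Q[...,1]+75)<25)]
if len(h)>20:
    l=cv2.fitLine(h.astype(np.float32),cv2.DIST_L2,0,.01,.01).ravel(); print('handle',len(h),'dir',np.degrees(np.arctan(l[1]/l[0])).round(2),'mean y',h[:,1].mean().round(1))
f=Q[(abs(z-8)<3.5)&(Q[...,0]<3)&(Q[...,1]<3)&(Q[...,0]>-175)&(Q[...,1]>-175)].astype(np.float32)
print('foot rect',np.percentile(f,[1,99],axis=0).round(1).tolist(),cv2.minAreaRect(f))
cv2.imwrite('pics/ct.png',cv2.resize(c['img'][165:305,215:355,::-1],None,fx=4,fy=4,interpolation=cv2.INTER_CUBIC))
c=snap('wrist'); np.savez('wl.npz',**c); cv2.imwrite('pics/wl.png',c['img'][:,:,::-1])
W=pts(c); z=W[...,2]; Q=W[...,:2]-K; Q=np.stack([Q@x,Q@y],-1)
b=Q[(abs(z-25)<2)&(abs(Q[...,1]-8)<22)&(Q[...,0]>-215)&(Q[...,0]<-60)]
if len(b)>50:
    l=cv2.fitLine(b.astype(np.float32),cv2.DIST_L2,0,.01,.01).ravel(); print('wrist: left bar y range',np.percentile(b[:,1],[1,50,99]).round(1),'dir',np.degrees(np.arctan(l[1]/l[0])).round(2))
f=Q[(abs(z-8)<2)&(Q[...,0]<-60)&(Q[...,0]>-175)&(Q[...,1]>-175)&(Q[...,1]<6)]
if len(f): print('wrist: foot y',np.percentile(f[:,1],[.5,99.5]).round(1),'x min',np.percentile(f[:,0],.5).round(1))
E
python3 chk.py; python3 -c "
from workcell import *; s=read_state(); print(s['force'],s['moment'])"
```

```text
pan ctr in corner frame (want -75,-75) [-76.  -80.6] r 66.7
far bar centre x (10) 9.2 left bar centre y (10) 9.7
foot rect [[-163.3, -170.3], [-0.5, 0.1]] ((-85.50408172607422, -86.68342590332031), (176.0775909423828, 172.0378875732422), 89.64066314697266)
wrist: left bar y range [-0.  10.1 19.8] dir 1.12
wrist: foot y [-154.3    1. ] x min -173.9
[-8.88250641 -5.58383895  4.59596639] [-0.69443387  1.02625407 -0.53729401]
```

View pics/ct.png

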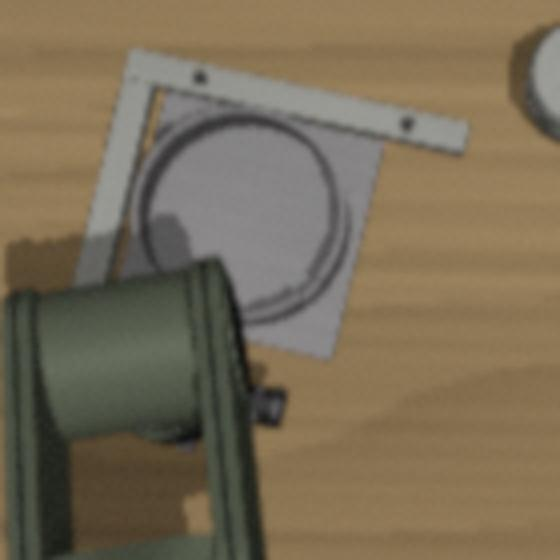

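The crop shows the foot flush to the far bar at (260,110), with a thin strip of wood left between it and the left bar at (158,105), about 5 mm. I'll relax the x pressure and push left.

```bash
python3 -m pendant '[[1,-0.15,0,-0.1,0,0,0],[1,-0.15,0,-0.1,0,0,0],[1,-0.15,-0.2,-0.1,0,0,0],[1,-0.15,-0.4,-0.1,0,0,0],[1,-0.15,-0.5,-0.1,0,0,0],[1,-0.15,-0.5,-0.1,0,0,0]]'
python3 -c "
from workcell import *; s=read_state(); print(s['force'],s['moment'])"; python3 rel.py 551 203 -18 -11.1
```

```text
time_s: 9.57
tcp_pos: [551.2, 202.9, -17.7]
ee_rot: [179.5, 0.9, -11.3]
force: [0.4, -3.6, -0.4]
width: 10.9
[ 0.38039472 -3.56839623 -0.44908545] [-0.39987901 -0.20748294 -0.36486489]
(551,203,-18,-11.1) shift [-0.02 -0.01  0.03] turn [ 0.5  0.9 -0.2] rows>= 1
```

```bash
python3 -m pendant '[[1,0,-0.1,0,0.5,0.9,-0.2],[1,0,-0.2,0,0.5,0.9,-0.2],[1,0,-0.2,0,0.5,0.9,-0.2]]'
python3 -m pendant '[[1,0.1,-0.1,0,0,0,0],[1,0.2,-0.1,0,0,0,0],[1,0.2,-0.1,0,0,0,0]]'
python3 chk.py; python3 -c "
from workcell import *; s=read_state(); print(s['force'],s['moment'])"
```

```text
time_s: 9.95
tcp_pos: [551.2, 203.3, -18.0]
ee_rot: [179.9, 0.0, -11.0]
force: [1.3, -7.1, -0.8]
width: 10.6
time_s: 10.32
tcp_pos: [551.2, 202.8, -18.8]
ee_rot: [179.7, 0.3, -11.0]
force: [-2.7, -6.3, 0.1]
width: 10.9
pan ctr in corner frame (want -75,-75) [-77.8 -74.8] r 66.5
far bar centre x (10) 8.9 left bar centre y (10) 10.3
foot rect [[-163.2, -168.8], [-0.3, 0.3]] ((-86.87960052490234, -86.1954345703125), (175.31349182128906, 174.1431884765625), 89.70214080810547)
wrist: left bar y range [-11.6  10.6  19.9] dir 1.18
wrist: foot y [-149.3    0.9] x min -173.8
[-2.85409419 -5.90009399  0.6303605 ] [-0.77328897  0.37582313 -0.34578391]
```

```bash
python3 -m pendant '[[1,0.1,0,0,0,0,0],[1,0.3,0,0,0,0,0],[1,0.3,0,0,0,0,0]]'
python3 -m pendant '[[1,0.1,-0.03,0,0,0,0],[1,0.25,-0.03,0,0,0,0],[1,0.25,-0.03,0,0,0,0]]'
python3 chk.py; python3 -c "
from workcell import *; s=read_state(); print(s['force'],s['moment'])"
```

```text
time_s: 10.8
tcp_pos: [551.2, 202.5, -18.8]
ee_rot: [179.6, 0.6, -11.0]
force: [-8.4, -2.5, 6.5]
width: 10.7
time_s: 11.18
tcp_pos: [550.8, 202.5, -18.8]
ee_rot: [179.6, 0.9, -11.0]
force: [-8.6, -2.7, 6.6]
width: 10.5
pan ctr in corner frame (want -75,-75) [-77.5 -74.7] r 66.6
far bar centre x (10) 9.2 left bar centre y (10) 10.2
foot rect [[-166.4, -169.5], [-0.4, -0.1]] ((-86.96732330322266, -86.58355712890625), (175.35833740234375, 176.18142700195312), 0.005482075270265341)
wrist: left bar y range [-11.5  10.6  19.9] dir 1.11
wrist: foot y [-149.3    1. ] x min -174.3
[-7.23886393 -2.7458484   7.29202684] [-0.34793948  0.96819532 -0.38135239]
```

```bash
python3 rel.py 551 202 -17.5 -11.1; python3 -m pendant '[[1,0,0.05,-0.15,0.4,0.9,0],[1,0,0.05,-0.15,0.4,0.9,0],[1,0.2,0.05,-0.15,0.4,0.9,0],[1,0.4,0.05,-0.15,0.4,0.9,0],[1,0.5,0.05,-0.15,0.4,0.9,0],[1,0.5,0.05,-0.15,0.4,0.9,0]]' 100
python3 chk.py; python3 -c "
from workcell import *; s=read_state(); print(s['force'],s['moment'])"
```

```text
(551,202,-18,-11.1) shift [ 0.03  0.05 -0.13] turn [0.4 0.9 0.1] rows>= 1
time_s: 12.02
tcp_pos: [553.4, 201.6, -18.2]
ee_rot: [179.9, 0.2, -11.0]
force: [-6.5, 0.7, -0.3]
width: 10.6
pan ctr in corner frame (want -75,-75) [-75.5 -75.1] r 66.6
far bar centre x (10) 9.0 left bar centre y (10) 10.0
foot rect [[-167.2, -170.9], [-0.5, -0.2]] ((-86.80623626708984, -86.75154876708984), (177.60609436035156, 174.30894470214844), 89.44390106201172)
wrist: left bar y range [-11.6  10.5  19.9] dir 1.09
wrist: foot y [-149.7    0.9] x min -173.7
[-5.73007077  1.00067874 -0.39994548] [ 0.24067427  0.8754421  -0.19892732]
```

```bash
python3 -m pendant '[[1,-0.02,-0.1,-0.05,0,0,0],[1,-0.02,-0.2,-0.05,0,0,0],[1,-0.02,-0.25,-0.05,0,0,0],[1,0.1,-0.15,-0.05,0,0,0],[1,0.1,-0.1,-0.05,0,0,0]]'
python3 -c "
from workcell import *; s=read_state(); print(s['force'],s['moment'])"
python3 -m pendant '[[0.5,0,0,0,0,0,0],[0.3,0,0,0,0,0,0],[0.2,0,0,0,0,0,0],[0.2,0,0,0,0,0,0]]'
python3 -m pendant '[[0.2,-0.1,0,-2,0,0,0],[0,-0.1,0,-8,0,0,0],[-0.5,-2,0,-14,0,0,0],[-1,-4,0,-16,0,0,0],[-1,-4,0,-16,0,0,0]]'
python3 chk.py
```

```text
time_s: 12.75
tcp_pos: [553.7, 202.3, -18.0]
ee_rot: [179.9, 0.4, -11.0]
force: [-4.7, 0.1, -0.7]
width: 10.2
[-4.68037685  0.12402307 -0.74922979] [-0.06560832  0.70665935 -0.30339314]
time_s: 13.25
tcp_pos: [554.4, 202.5, -17.6]
ee_rot: [179.9, 0.3, -11.0]
force: [0.7, 0.2, 0.1]
width: 34.2
time_s: 13.88
tcp_pos: [517.4, 211.0, 146.7]
ee_rot: [-179.9, -0.1, -10.9]
force: [0.2, -0.2, -0.4]
width: 85.4
pan ctr in corner frame (want -75,-75) [-75.3 -74.6] r 66.6
far bar centre x (10) 9.1 left bar centre y (10) 10.1
handle 81 dir 3.33 mean y -74.9
foot rect [[-167.6, -170.0], [-0.5, -0.4]] ((-86.88351440429688, -86.7715072631836), (175.39599609375, 175.25131225585938), 89.86183166503906)
wrist: left bar y range [ 0.2  9.8 19.9] dir -0.24
wrist: foot y [-149.2    0.4] x min -155.8
```

View pics/wl.png

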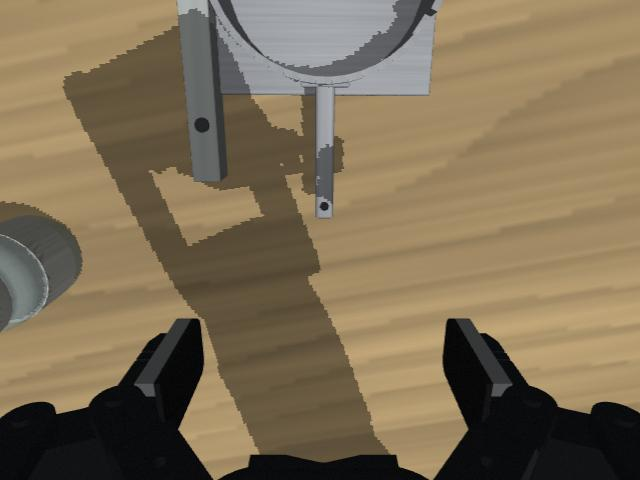

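The foot now lies against the left bar at (220,60), and the handle runs straight from (325,90) to (325,215). I'll check the squareness numerically, then work out the medium pan's approach.

```bash
python3 - <<'E'
from h import *
c=dict(np.load('wl.npz')); W=pts(c); z=W[...,2]; v,u=np.mgrid[0:480,0:640]
def line(m,n):
    P=W[m][:,:2].astype(np.float32); l=cv2.fitLine(P,cv2.DIST_HUBER,0,.01,.01).ravel(); print(n,len(P),np.degrees(np.arctan(l[1]/l[0])).round(2))
line((abs(z-25)<2.5)&(u>180)&(u<230)&(v<175),'bar'); line((abs(z-50)<3)&(v>95)&(v<218)&(abs(u-325)<14),'handle')
# foot rear edge: last foot pixel per column
e=[]
for uu in range(240,430,2):
    if 310<uu<340: continue
    r=np.where(abs(z[:130,uu]-8)<2.5)[0]
    if len(r): e.append(W[r.max(),uu,:2])
e=np.array(e,np.float32); l=cv2.fitLine(e,cv2.DIST_HUBER,0,.01,.01).ravel(); print('rear edge+90',np.degrees(np.arctan2(l[1],l[0]))%180-90)
E
python3 rel.py 517 200 190 -9.5 470 -150 190 -9.5 470 -328 175 -9.5
```

```text
bar 5088 -11.85
handle 2251 -11.09
rear edge+90 -11.300789
(517,200,190,-9.5) shift [ 0.26  0.97 -4.72] turn [ 0.   0.2 -1.5] rows>= 1
(470,-150,190,-9.5) shift [ 2.31 36.22 -4.69] turn [ 0.   0.2 -1.5] rows>= 6
(470,-328,175,-9.5) shift [ 5.7  53.7  -3.19] turn [ 0.   0.2 -1.5] rows>= 9
```

```bash
python3 -m pendant '[[-1,0.3,1,-4.5,0,0,0],[-1,5,53.7,-3.2,0,0,-1.5],[-1,5,53.7,-3.2,0,0,-1.5],[-1,5,53.7,-3.2,0,0,-1.5],[-1,5,53.7,-3.2,0,0,-1.5],[-1,5,53.7,-3.2,0,0,-1.5],[-1,5,53.7,-3.2,0,0,-1.5],[-1,5,53.7,-3.2,0,0,-1.5],[-1,5,53.7,-3.2,0,0,-1.5],[-1,5,53.7,-3.2,0,0,-1.5],[-1,5,53.7,-3.2,0,0,-1.5],[-1,5,53.7,-3.2,0,0,-1.5]]' 100
cat > pan.py <<'E'
import sys; from h import *
hr,hh,r0=map(float,sys.argv[1:4])  # rim height, handle top height, outer radius
c=snap('wrist',sys.argv[4]); np.savez(sys.argv[4]+'.npz',**c); W=pts(c); z=W[...,2]; v,u=np.mgrid[0:480,0:640]
m=(abs(z-hr)<2.5)&(v<250)&(u>130)&(u<520); xy=W[m][:,:2]
for i in range(4):
    A=np.c_[2*xy,np.ones(len(xy))]; s=np.linalg.lstsq(A,(xy**2).sum(1),rcond=None)[0]; ctr=s[:2]; r=np.sqrt(s[2]+ctr@ctr)
    xy=xy[abs(np.hypot(*(xy-ctr).T)-r)<6]
print('ctr',ctr,'r',r,len(xy))
P=W[(abs(z-hh)<4)&(v<300)&(u>130)&(u<520)][:,:2]-ctr; d=np.hypot(*P.T); P=P[(d>r0+12)&(d<160)]; mm=P.mean(0); ha=np.degrees(np.arctan2(mm[1],mm[0])); l=cv2.fitLine(P.astype(np.float32),cv2.DIST_HUBER,0,.01,.01).ravel()
print('handle',len(P),ha%360,'line',np.degrees(np.arctan2(l[1],l[0]))%180,'maxr',d[d<165].max(),'grip',ctr+118*np.array([np.cos(np.radians(ha)),np.sin(np.radians(ha))]))
d=xy-ctr; a=(np.degrees(np.arctan2(d[:,1],d[:,0]))-ha)%360; h=np.histogram(a,np.arange(15,80,1))[0]; print('empty deg',[i+15 for i in range(len(h)) if h[i]<5])
E
python3 pan.py 74 54 54 w4.png
```

```text
time_s: 15.48
tcp_pos: [462.6, -325.7, 173.5]
ee_rot: [-179.9, 0.4, -9.5]
force: [-0.3, 0.2, 0.4]
width: 85.4
ctr [ 607.80853748 -352.19569689] r 52.20206877051717 1490
handle 2067 170.2515356121463 line 170.64098 maxr 154.03306002697485 grip [ 491.51238697 -332.21557234]
empty deg [34, 35, 36, 37, 38, 39, 40, 41, 42, 43, 44, 45, 46, 47, 48, 49, 77, 78]
```

View pics/w4.png

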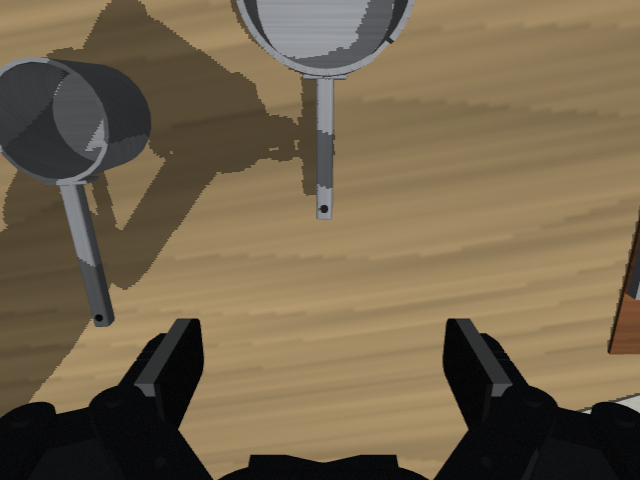

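The medium pan's handle ends at (324,210) and its slot shows at (390,40), about 42° from the handle. The small pan is at the left, with its handle end at (100,318).

```bash
python3 rel.py 491.5 -332 80 -9.5  491.5 -332 -15 -9.5
```

```text
(492,-332,80,-9.5) shift [2.98 0.2  9.37] turn [-0.1  0.3  0.1] rows>= 2
(492,-332,-15,-9.5) shift [ 3.04  0.2  18.87] turn [-0.1  0.3  0.1] rows>= 4
```

```bash
python3 -m pendant '[[-1,3,0.2,4,0,0.3,0],[-1,3,0.2,10,0,0.3,0],[-1,3,0.2,16,0,0.3,0],[-1,3,0.2,18.9,0,0.3,0],[-1,3,0.2,18.9,0,0.3,0],[1,3,0.2,18.9,0,0.3,0],[1,3,0.2,18.9,0,0.3,0],[1,3,0.2,18.9,0,0.3,0],[1,3,0.2,18.9,0,0.3,0],[1,3,0.2,18.9,0,0.3,0],[1,3,0.2,18.9,0,0.3,0]]' 100
python3 -m pendant '[[1,0,0,-2,0,0,0],[1,0,0,-6,0,0,0],[1,0,0,-12,0,0,0],[1,0,0,-17,0,0,0],[1,0,0,-17,0,0,0],[1,0,0,-17,0,0,0]]'
python3 - <<'E'
from h import *
s=read_state(); print(s['force'],s['moment'],s['width'])
yaw=np.radians(-11.2); x=np.array([np.cos(yaw),np.sin(yaw)]); y=np.array([-x[1],x[0]]); K=np.array([757.1,237.5]); L=K-75.2*x-75*y
a=np.radians(225.4); print(L,'grip target',L+118*np.array([np.cos(a),np.sin(a)]))
c=snap('wrist'); np.savez('w5.npz',**c); W=pts(c); z=W[...,2]; v,u=np.mgrid[0:480,0:640]
m=(v<300)&(u>150)&(u<500)&(z>180); P=W[m]; print(len(P)); 
q=P-s['tcp_pos']; t=np.radians(s['ee_rot'][2]); fx=q[:,:2]@[np.cos(t),np.sin(t)]; 
for lo in range(10,160,15):
    k=(fx>=lo)&(fx<lo+15)
    if k.sum()>30: print(lo,k.sum(),np.percentile(q[k,2],[50,95]).round(1), np.median(q[k,:2]@[-np.sin(t),np.cos(t)]).round(1))
E
```

```text
time_s: 16.9
tcp_pos: [491.3, -332.3, -14.5]
ee_rot: [-180.0, 0.0, -9.4]
force: [-2.2, 0.8, 6.2]
width: 10.5
time_s: 17.65
tcp_pos: [490.6, -331.7, 155.1]
ee_rot: [-179.9, 0.1, -9.4]
force: [0.3, -0.9, -1.9]
width: 10.3
[ 0.30381683 -0.9162381  -1.91892515] [-0.00779422  0.19779002  0.00503589] 10.346962098908314
[668.76459598 178.53478656] grip target [585.91053572  94.51571313]
27530
10 118 [67.7 68.5] -0.8
25 1852 [67.9 68.9] -1.1
40 2075 [67.7 68.8] -0.8
55 6550 [85.3 88.4] -0.9
70 10275 [72.3 88. ] 17.6
85 4796 [52.6 76.6] -39.9
100 1864 [38.3 51.9] -48.4
```

```bash
python3 rel.py 586 94.5 140 45.4
```

```text
(586,94,140,45.4) shift [  2.52 -43.56   1.47] turn [ -0.2   0.1 -54.8] rows>= 7
```

```bash
python3 -m pendant '[[1,0.3,-5,0,0,0,-7],[1,0.6,-10,0,0,0,-14],[1,1,-16,0,0,0,-21],[1,1.4,-22,0,0,0,-28],[1,1.7,-28,0,0,0,-35],[1,2,-34,0,0,0,-42],[1,2.3,-39,0,0,0,-49],[1,2.5,-43.6,1.4,0,0,-54.8],[1,2.5,-43.6,1.4,0,0,-54.8],[1,2.5,-43.6,1.4,0,0,-54.8],[1,2.5,-43.6,1.4,0,0,-54.8]]'
python3 - <<'E'
from h import *
s=read_state(); print(s['force'],s['moment'],s['width'])
c=snap('wrist'); np.savez('w6.npz',**c); W=pts(c); z=W[...,2]; v,u=np.mgrid[0:480,0:640]
t=np.radians(s['ee_rot'][2]); X=np.array([np.cos(t),np.sin(t)]); Y=np.array([-X[1],X[0]])
tz=s['tcp_pos'][2]
def circ(xy):
    for i in range(4):
        A=np.c_[2*xy,np.ones(len(xy))]; q=np.linalg.lstsq(A,(xy**2).sum(1),rcond=None)[0]; k=q[:2]; r=np.sqrt(q[2]+k@k); xy=xy[abs(np.hypot(*(xy-k).T)-r)<5]
    return k,r,len(xy)
m=(abs(z-(tz+14.3+74))<2.5)&(v<300); print('medium',circ(W[m][:,:2]))
m=(abs(z-68)<2.5)&(v<300); print('large rim px',m.sum()); 
if m.sum()>100: print(circ(W[m][:,:2]))
P=W[(abs(z-(tz+68.3))<3)&(v<330)&(u>250)&(u<400)][:,:2]; l=cv2.fitLine(P.astype(np.float32),cv2.DIST_HUBER,0,.01,.01).ravel(); print('handle dir',np.degrees(np.arctan2(l[1],l[0]))%180, 'through',l[2:])
E
```

```text
time_s: 19.08
tcp_pos: [585.5, 93.7, 140.1]
ee_rot: [-179.7, 0.1, 45.3]
force: [0.4, 0.4, -1.6]
width: 10.2
[ 0.38527651  0.39822757 -1.61210098] [-0.15712566  0.09919612 -0.00271534] 10.17270986999847
medium (array([668.82695921, 176.02076088]), np.float64(51.982794180688046), 10964)
large rim px 567
(array([760.08508376, -45.02735592]), np.float64(34.4237049357902), 567)
handle dir 44.865196 through [613.1704  119.80575]
```

```bash
python3 rel.py 585.5 96 30 45.4 585.5 96 16 45.4
```

```text
(586,96,30,45.4) shift [ 0.16 -0.13 11.05] turn [-0.3  0.  -0.1] rows>= 2
(586,96,16,45.4) shift [ 0.16 -0.13 12.45] turn [-0.3  0.  -0.1] rows>= 2
```

```bash
python3 -m pendant '[[1,0.1,-0.1,0,-0.3,0,0],[1,0.15,-0.15,2,-0.3,0,0],[1,0.15,-0.15,5,-0.3,0,0],[1,0.15,-0.15,8,-0.3,0,0],[1,0.15,-0.15,11,-0.3,0,0],[1,0.15,-0.15,12.2,-0.3,0,0],[1,0.15,-0.15,12.2,-0.3,0,0]]'
python3 -m pendant '[[1,0,0,0.2,0,0,0],[1,0,0,0.4,0,0,0],[1,0,0,0.6,0,0,0],[1,0,0,0.8,0,0,0],[1,0,0,0.8,0,0,0]]'
python3 -c "
from workcell import *; s=read_state(); print(s['force'],s['moment'])"
```

```text
time_s: 20.0
tcp_pos: [584.8, 95.8, 18.0]
ee_rot: [-180.0, 0.1, 45.2]
force: [0.9, -0.3, -2.1]
width: 10.0
time_s: 20.62
tcp_pos: [585.3, 95.6, 10.2]
ee_rot: [180.0, 0.1, 45.2]
force: [1.1, -0.4, -0.7]
width: 10.1
[ 1.14951053 -0.36794432 -0.7164049 ] [-0.26660517 -0.11233853 -0.09085526]
```

```bash
python3 -m pendant '[[1,0,0,0.2,0,0,0],[1,0,0,0.4,0,0,0],[1,0,0,0.4,0,0,0]]'
python3 -m pendant '[[1,0,0,0.2,0,0,0],[1,0,0,0.4,0,0,0],[1,0,0,0.4,0,0,0]]'
python3 -c "
from workcell import *; s=read_state(); print(s['force'],s['moment'])"
```

```text
time_s: 21.0
tcp_pos: [585.4, 95.5, 6.0]
ee_rot: [180.0, 0.0, 45.2]
force: [0.8, -0.2, -1.2]
width: 10.4
time_s: 21.38
tcp_pos: [585.4, 95.5, 1.9]
ee_rot: [180.0, 0.1, 45.2]
force: [0.9, -1.2, -1.8]
width: 10.2
[ 0.85938435 -1.17610012 -1.8266198 ] [-0.26690142 -0.06383249 -0.08883725]
```

```bash
python3 -m pendant '[[1,0,0,0.2,0,0,0],[1,0,0,0.4,0,0,0],[1,0,0,0.4,0,0,0]]'
python3 -m pendant '[[1,0,0,0.1,0,0,0],[1,0,0,0.15,0,0,0],[1,0,0,0.15,0,0,0]]'
python3 - <<'E'
from h import *
s=read_state(); print(s['force'],s['moment'],s['tcp_pos'])
c=snap('wrist','w7.png'); np.savez('w7.npz',**c); W=pts(c); z=W[...,2]; v,u=np.mgrid[0:480,0:640]
for lo,hi in ((60,72),(74,95)):
    m=(z>lo)&(z<hi)&(v<260); print(lo,m.sum(),np.percentile(z[m],[5,25,50,75,95]).round(1))
E
```

```text
time_s: 21.75
tcp_pos: [585.5, 95.4, -2.0]
ee_rot: [179.9, 0.0, 45.2]
force: [-0.1, -1.5, -0.7]
width: 10.2
time_s: 22.12
tcp_pos: [585.5, 95.2, -2.5]
ee_rot: [179.9, 0.1, 45.2]
force: [-3.9, -3.2, 6.3]
width: 10.4
[-3.87913203 -3.1605947   6.30170263] [-0.24576522  0.34827507  0.07039678] [585.51481572  95.16026964  -2.47462126]
60 24111 [61.5 65.6 67.6 68.6 70.2]
74 17637 [75.7 82.  85.9 86.6 87.3]
```

View pics/w7.png

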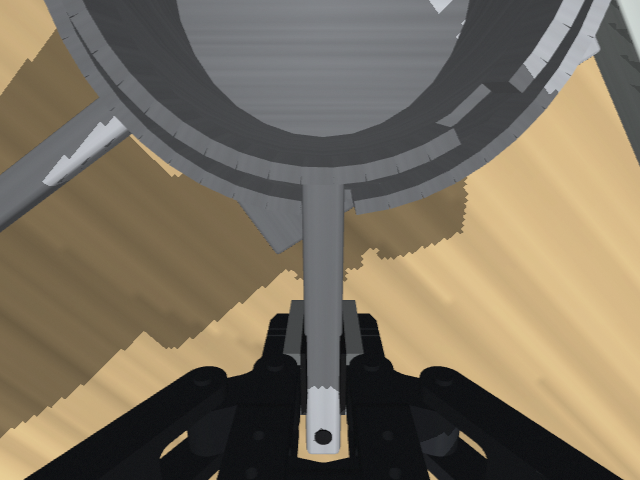

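The medium pan's handle lies in the large pan's slot at (322,190), and its rim is at z≈86 as it should be when home. Its own slot shows at (470,115). I'll release it.

```bash
python3 -m pendant '[[1,0.03,0,-0.05,0,0,0],[0.5,0.03,0,-0.05,0,0,0],[0.3,0.03,0,-0.05,0,0,0],[0.2,0.03,0,-0.05,0,0,0],[0.2,0.03,0,-0.05,0,0,0]]'
python3 -m pendant '[[0.2,0,0,-2,0,0,0],[0.2,0,0,-6,0,0,0],[0,-3,0,-12,0,0,0],[-1,-5,0,-16,0,0,0],[-1,-5,0,-16,0,0,0]]'
python3 pan.py 86 66 54 w8.png; python3 chk.py | head -2
python3 - <<'E'
from h import *
c=dict(np.load('w7.npz')); W=pts(c); z=W[...,2]; v,u=np.mgrid[0:480,0:640]
xy=W[(abs(z-86)<2)&(v<200)][:,:2]
for i in range(4):
    A=np.c_[2*xy,np.ones(len(xy))]; q=np.linalg.lstsq(A,(xy**2).sum(1),rcond=None)[0]; k=q[:2]; r=np.sqrt(q[2]+k@k); xy=xy[abs(np.hypot(*(xy-k).T)-r)<5]
d=xy-k;a=np.degrees(np.arctan2(d[:,1],d[:,0]))%360; h=np.histogram(a,np.arange(235,295))[0]; print(k,r,[i+235 for i in range(len(h)) if h[i]<8])
c=dict(np.load('top0.npz')); W=pts(c); R=W[240:330,380:425]; z=R[...,2]; P=R[(z>69)&(z<80)][:,:2]; P=P[P[:,0]>500]; print('small',cv2.minEnclosingCircle(P.astype(np.float32)),P.min(0),P.max(0))
E
```

```text
time_s: 22.8
tcp_pos: [585.6, 95.4, -2.2]
ee_rot: [179.9, 0.1, 45.2]
force: [-0.3, 0.2, -0.4]
width: 33.8
time_s: 23.42
tcp_pos: [554.0, 59.3, 164.8]
ee_rot: [179.4, -0.4, 45.2]
force: [0.6, -0.2, -0.2]
width: 76.7
ctr [666.82204659 176.34115181] r 50.26610731955249 1144
handle 2555 226.9300792971208 line 43.21852 maxr 152.08175445583774 grip [586.24098448  90.13968762]
empty deg [34, 35, 36, 37, 38, 39, 40, 41, 42, 43, 44, 45, 46, 47, 48, 49, 52, 53, 54, 55, 56, 57, 58, 59, 60, 61, 62, 63, 64, 65, 66, 67, 68, 69, 70, 71, 72, 73, 74, 75, 76, 77, 78]
pan ctr in corner frame (want -75,-75) [-75.6 -74.5] r 64.7
far bar centre x (10) 9.4 left bar centre y (10) 10.1
[668.16427233 177.34021249] 51.82533791360069 [260, 261, 262, 263, 264, 265, 266, 267, 268, 269, 270, 271, 272, 273, 274]
small ((546.8253784179688, -157.21763610839844), 47.09532165527344) [ 500.49464278 -198.26544086] [ 593.68096856 -119.79033946]
```

```bash
python3 rel.py 415 -142 175 -7.2
```

```text
(415,-142,175,-7.2) shift [-23.89   4.66  -1.66] turn [ 0.1  0.  52.4] rows>= 5
```

```bash
python3 -m pendant '[[-1,-6,1,-1.5,0,0,8],[-1,-12,2.4,-1.6,0,0,18],[-1,-18,3.6,-1.6,0,0,28],[-1,-23.9,4.7,-1.6,0,0,38],[-1,-23.9,4.7,-1.6,0,0,47],[-1,-23.9,4.7,-1.6,0,0,52.4],[-1,-23.9,4.7,-1.6,0,0,52.4],[-1,-23.9,4.7,-1.6,0,0,52.4]]'
python3 pan.py 72 68 40 w9.png
```

```text
time_s: 24.58
tcp_pos: [414.9, -141.8, 173.5]
ee_rot: [180.0, 0.1, -7.1]
force: [-0.2, -0.5, 0.5]
width: 85.2
ctr [ 497.59202621 -152.19155932] r 41.96275565106148 219
handle 1134 173.78244025389736 line 171.6422 maxr 95.99468686837153 grip [ 380.28612367 -139.41168338]
empty deg [15, 16, 17, 18, 19, 20, 21, 22, 23, 24, 25, 26, 27, 28, 29, 30, 31, 32, 33, 34, 35, 36, 37, 38, 39, 40, 41, 42, 43, 44, 45, 46, 47, 48, 49, 50, 51, 52, 53, 54, 55, 56, 57, 58, 59, 60, 61, 62, 63, 64, 65, 66, 67, 68, 69, 70, 71, 72, 73, 74, 75, 76, 77, 78]
```

View pics/w9.png

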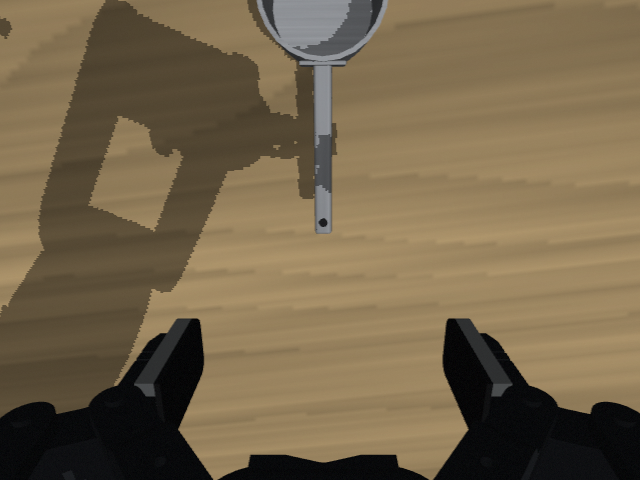

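The small pan's handle runs from (323,65) to its end at (323,232), and its rim is at the top of the picture. The rim fit failed because the handle height blends with the rim, so I'll separate them by pixel row.

Run:
```python
from h import *
c=dict(np.load('w9.png.npz')); W=pts(c); z=W[...,2]; v,u=np.mgrid[0:480,0:640]
P=W[(abs(z-68)<4)&(v>75)&(v<235)&(abs(u-323)<15)]; l=cv2.fitLine(P[:,:2].astype(np.float32),cv2.DIST_HUBER,0,.01,.01).ravel(); d=l[:2]*np.sign(l[0]); print('n',len(P),'z',np.median(P[:,2]),'dir',np.degrees(np.arctan2(d[1],d[0])))
t=(P[:,:2]-l[2:])@d; tip=l[2:]+d*t.min(); ctr=tip+155*d; print('tip',tip,'ctr',ctr,'grip',ctr-118*d)
xy=W[(abs(z-72)<2.5)&(v<58)&(u>240)&(u<400)][:,:2]; A=np.c_[2*xy,np.ones(len(xy))]; q=np.linalg.lstsq(A,(xy**2).sum(1),rcond=None)[0]; k=q[:2]; print('rim fit',k,np.sqrt(q[2]+k@k),len(xy))
import subprocess
g=ctr-118*d; a=np.degrees(np.arctan2(d[1],d[0]))
subprocess.run(['python3','rel.py']+[f'{w:.2f}' for w in (g[0],g[1],-1,a)])
```

```text
(439,-145,-1,-7.0) shift [ 2.47  0.05 17.46] turn [ 0.   0.1 -0. ] rows>= 3
n 2796 z 68.27235049332634 dir -7.0161605
tip [ 402.40424967 -140.96581013] ctr [ 556.24357462 -159.89895184] grip [ 439.12718821 -145.48533471]
rim fit [ 555.93248299 -159.69977258] 38.229039555427846 880
```

```bash
python3 -m pendant '[[-1,2.5,0,4,0,0,0],[-1,2.5,0,10,0,0,0],[-1,2.5,0,15,0,0,0],[-1,2.5,0,17.4,0,0,0],[-1,2.5,0,17.4,0,0,0],[1,2.5,0,17.4,0,0,0],[1,2.5,0,17.4,0,0,0],[1,2.5,0,17.4,0,0,0],[1,2.5,0,17.4,0,0,0],[1,2.5,0,17.4,0,0,0],[1,2.5,0,17.4,0,0,0]]' 100
python3 -m pendant '[[1,0,0,-2,0,0,0],[1,0,0,-6,0,0,0],[1,0,0,-12,0,0,0],[1,0,0,-18,0,0,0],[1,0,0,-18,0,0,0],[1,0,0,-18,0,0,0]]'
cat > held.py <<'E'
from h import *
s=read_state(); print(s['force'],s['moment'],s['width'],s['tcp_pos'])
c=snap('wrist'); np.savez('w10.npz',**c); W=pts(c); z=W[...,2]; v,u=np.mgrid[0:480,0:640]; tp=s['tcp_pos']
t=np.radians(s['ee_rot'][2]); X=np.array([np.cos(t),np.sin(t)]); Y=np.array([-X[1],X[0]])
q=W-tp; fx=q[...,:2]@X; fy=q[...,:2]@Y
k=(abs(q[...,2]-68)<4)&(fx>15)&(fx<70)&(abs(fy)<10)
for lo in (15,30,45,55):
    j=k&(fx>=lo)&(fx<lo+12); print(lo,j.sum(),np.median(q[j][:,2]).round(1),np.median(fy[j]).round(1))
P=np.stack([fx[k],fy[k]],-1).astype(np.float32); l=cv2.fitLine(P,cv2.DIST_HUBER,0,.01,.01).ravel(); print('handle vs tool x deg',np.degrees(np.arctan(l[1]/l[0])))
j=(q[...,2]>70)&(q[...,2]<85)&(fx>80)&(fx<170)&(abs(fy)<60); xy=np.stack([fx[j],fy[j]],-1); A=np.c_[2*xy,np.ones(len(xy))]; g=np.linalg.lstsq(A,(xy**2).sum(1),rcond=None)[0]; print('rim in tool',g[:2],np.sqrt(g[2]+g[:2]@g[:2]),np.median(q[j][:,2]),'world',tp[:2]+X*g[0]+Y*g[1])
E
python3 held.py; python3 rel.py 662.6 59.4 170 87.3
```

```text
time_s: 26.0
tcp_pos: [439.7, -145.1, 0.0]
ee_rot: [179.9, 0.1, -7.1]
force: [-1.2, 0.7, 4.0]
width: 10.2
time_s: 26.75
tcp_pos: [439.1, -144.6, 179.0]
ee_rot: [180.0, 0.2, -7.1]
force: [-0.6, -0.0, -1.4]
width: 10.3
[-0.56352595 -0.03144081 -1.42980603] [ 0.01739147  0.124632   -0.02209345] 10.274466364197018 [ 439.054175   -144.55846114  178.99444024]
15 1339 67.5 -0.7
30 1514 67.4 -0.7
45 1695 67.2 -0.7
55 1836 67.2 -0.7
handle vs tool x deg 0.043597404
rim in tool [117.06564408  -0.60326168] 38.18727435728324 71.04566833170205 world [ 555.1567719  -159.55565894]
(663,59,170,87.3) shift [ 19.75 -22.96   0.7 ] turn [ -0.3   0.2 -94.4] rows>= 9
```

```bash
python3 -m pendant '[[1,2,-2.3,0.5,0,0,-9],[1,4,-4.6,0.5,0,0,-18],[1,6,-7,0.5,0,0,-28],[1,8,-9.5,0.5,0,0,-38],[1,10,-12,0.5,0,0,-48],[1,12,-14.3,0.5,0,0,-58],[1,14,-16.5,0.5,0,0,-68],[1,16,-18.8,0.5,0,0,-78],[1,18,-21,0.5,0,0,-88],[1,19.7,-23,0.5,-0.3,0.2,-94.4],[1,19.7,-23,0.5,-0.3,0.2,-94.4],[1,19.7,-23,0.5,-0.3,0.2,-94.4]]'
python3 held.py; python3 rel.py 662.0 59.9 110 87.3
```

```text
time_s: 28.3
tcp_pos: [660.4, 59.4, 169.6]
ee_rot: [-179.8, 0.1, 87.3]
force: [-0.3, 0.1, -1.5]
width: 10.4
[-0.29219047  0.09683708 -1.53987773] [-0.16172505  0.05558814 -0.03961446] 10.3861416657293 [660.40657905  59.39826366 169.5887318 ]
15 1354 67.6 -0.5
30 1541 67.4 -0.5
45 1710 67.3 -0.5
55 1856 67.2 -0.5
handle vs tool x deg 0.090773314
rim in tool [115.14711583  -0.47799762] 38.08538405393211 71.16473602130144 world [666.38507397 174.39106502]
(662,60,110,87.3) shift [0.09 0.15 6.03] turn [-0.2  0.1 -0.1] rows>= 1
```

```bash
python3 -m pendant '[[1,0.1,0.15,3,-0.2,0,0],[1,0.1,0.15,6,-0.2,0,0],[1,0.1,0.15,6,-0.2,0,0],[1,0.1,0.15,8,-0.2,0,0],[1,0.1,0.15,10,-0.2,0,0],[1,0.1,0.15,12,-0.2,0,0],[1,0.1,0.15,13.3,-0.2,0,0],[1,0.1,0.15,13.3,-0.2,0,0]]'
python3 rel.py 662 59.9 28 87.3
python3 -m pendant '[[1,0,0,0.2,0,0,0],[1,0,0,0.4,0,0,0],[1,0,0,0.6,0,0,0],[1,0,0,0.8,0,0,0],[1,0,0,0.8,0,0,0]]'
python3 -c "
from workcell import *; s=read_state(); print(s['force'],s['moment'])"
```

```text
time_s: 29.35
tcp_pos: [660.3, 60.1, 35.2]
ee_rot: [-179.8, 0.1, 87.3]
force: [0.2, -0.1, -1.0]
width: 10.0
(662,60,28,87.3) shift [-0.01  0.17  0.72] turn [-0.2  0.1 -0. ] rows>= 1
time_s: 29.98
tcp_pos: [661.0, 60.0, 27.5]
ee_rot: [-179.9, 0.1, 87.2]
force: [1.3, -0.9, -1.2]
width: 10.3
[ 1.2781827  -0.92262093 -1.22272712] [-0.05854685 -0.29243741 -0.09927073]
```

```bash
python3 -m pendant '[[1,0,0.1,0,0,0,0],[1,0,0.1,0.2,0,0,0],[1,0,0.1,0.4,0,0,0],[1,0,0.1,0.4,0,0,0]]'
python3 -c "
from workcell import *; s=read_state(); print(s['force'],s['moment'])"
python3 -m pendant '[[1,0,0,0.2,0,0,0],[1,0,0,0.4,0,0,0],[1,0,0,0.4,0,0,0]]'
python3 -c "
from workcell import *; s=read_state(); print(s['force'],s['moment'])"
```

```text
time_s: 30.48
tcp_pos: [661.6, 60.0, 22.9]
ee_rot: [-179.9, 0.1, 87.2]
force: [0.5, 0.5, -1.0]
width: 10.0
[ 0.4986854   0.52005212 -1.02336525] [-0.1147487   0.03415969 -0.00668567]
time_s: 30.85
tcp_pos: [661.5, 60.0, 18.7]
ee_rot: [-179.8, 0.1, 87.2]
force: [0.3, -0.4, -2.0]
width: 10.1
[ 0.31007656 -0.44338323 -1.97608051] [-0.15412446 -0.06061306 -0.00081819]
```

In the slot, past the 30 mm level with no resistance. The home level is about 16.6.

```bash
python3 -m pendant '[[1,0,0,0.1,0,0,0],[1,0,0,0.2,0,0,0],[1,0,0,0.25,0,0,0],[1,0,0,0.25,0,0,0]]'
python3 -m pendant '[[1,0,0,0.1,0,0,0],[1,0,0,0.15,0,0,0],[1,0,0,0.15,0,0,0]]'
python3 - <<'E'
from h import *
s=read_state(); print(s['force'],s['moment'],s['tcp_pos'])
c=snap('wrist','w11.png'); np.savez('w11.npz',**c)
E
```

```text
time_s: 31.35
tcp_pos: [661.6, 59.8, 16.6]
ee_rot: [-179.9, 0.1, 87.2]
force: [-1.1, -0.3, 1.4]
width: 10.0
time_s: 31.72
tcp_pos: [662.0, 59.3, 15.9]
ee_rot: [-179.9, 0.1, 87.2]
force: [-2.0, -3.4, 5.1]
width: 10.2
[-1.97515547 -3.40268357  5.07582297] [-0.15080439  0.30236485  0.1712571 ] [661.99929857  59.34734898  15.90598133]
```

View pics/w11.png

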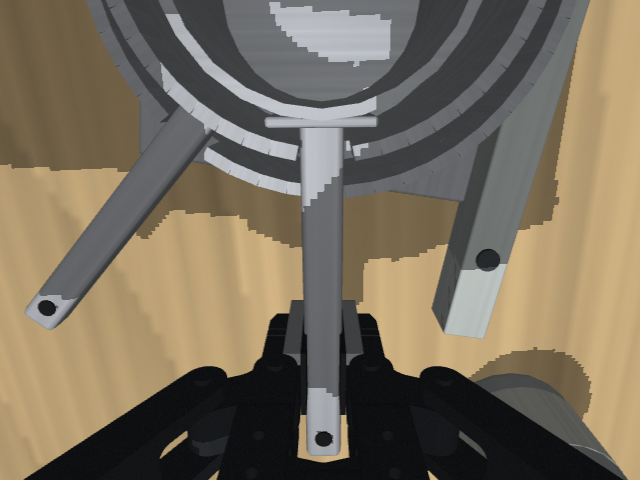

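The small pan's handle is down in the medium pan's slot at (322,150), with contact felt at the home height. The medium handle is at the left (120,220). The jar, lower right, is clear. I'll release and check.

```bash
python3 -m pendant '[[1,0.03,0,-0.05,0,0,0],[0.5,0.03,0,-0.05,0,0,0],[0.3,0.03,0,-0.05,0,0,0],[0.3,0.03,0,-0.05,0,0,0],[0.3,0.03,0,-0.05,0,0,0]]'
python3 -m pendant '[[0.3,0,0,-2,0,0,0],[0.3,0,0,-6,0,0,0],[0.3,-1,0,-12,0,0,0],[0.3,-5,0,-16,0,0,0],[0.3,-5,0,-16,0,0,0]]'
python3 - <<'E'
from h import *
c=snap('wrist'); W=pts(c); z=W[...,2]; np.savez('w12.npz',**c)
v,u=np.mgrid[0:480,0:640]
for n,lo,hi in (('large rim',66,70),('med rim',84,89.5),):
    xy=W[(z>lo)&(z<hi)&(v<330)][:,:2]; print(n,len(xy))
C=np.array([668.5,177.5])
d=W[...,:2]-C; r=np.hypot(d[...,0],d[...,1]); a=np.degrees(np.arctan2(d[...,1],d[...,0]))%360
for n,r0,r1 in (('small rim',37,40),('med rim',50,55),('large rim',64,69)):
    k=(r>r0)&(r<r1)&(z>50)&(v<330); print(n,k.sum(),np.percentile(z[k],[10,50,90]).round(1))
for n,a0,a1 in (('small handle',255,285),('med handle',210,245),('large handle',160,178)):
    k=(r>95)&(r<150)&(a>a0)&(a<a1)&(z>35)&(v<330)
    if k.sum()>50:
        l=cv2.fitLine(W[k][:,:2].astype(np.float32),cv2.DIST_HUBER,0,.01,.01).ravel()
        for q0,q1 in((95,110),(135,150)):
            kk=k&(r>q0)&(r<q1); print(n,(q0,q1),kk.sum(),np.median(z[kk]).round(1) if kk.sum() else '')
        print('  dir',np.degrees(np.arctan2(l[1],l[0]))%180)
E
python3 rel.py 450 -300 190 20
```

```text
time_s: 32.4
tcp_pos: [661.9, 59.8, 16.2]
ee_rot: [-179.9, 0.1, 87.2]
force: [0.4, 0.7, 0.1]
width: 29.9
time_s: 33.02
tcp_pos: [664.0, 7.1, 184.3]
ee_rot: [179.4, 0.2, 87.1]
force: [-0.3, -0.1, -0.1]
width: 29.8
large rim 3519
med rim 3756
small rim 48 [87.1 88.2 89.2]
med rim 1550 [65.6 85.5 87.1]
large rim 1537 [65.1 68.2 83.2]
small handle (95, 110) 454 84.4
small handle (135, 150) 399 84.4
  dir 87.77285
med handle (95, 110) 482 66.1
med handle (135, 150) 440 66.3
  dir 45.457813
(450,-300,190,20.0) shift [-31.9  -19.61  -0.97] turn [ 0.3 -0.1 67.1] rows>= 7
```

Heights are right: small handle top 84.4 (want 84), medium 66.2 (want 66), small rim 88 (want 88). Next I'll look closely at the corner contacts.

```bash
python3 rel.py 700 195 170 168.8; python3 -m pendant '[[0.3,5,1,0,0,0,-10],[0.3,10,2,0,0,0,-20],[0.3,15,2.6,0,0,0,-30],[0.3,19,2.6,1.4,0,0,-40],[0.3,19,2.6,1.4,0,0,-50],[0.3,19,2.6,1.4,0,0,-60],[0.3,19,2.6,1.4,0,0,-70],[0.3,19,2.6,1.4,0,0,-81.7],[0.3,19,2.6,1.4,0,0,-81.7],[0.3,19,2.6,1.4,0,0,-81.7],[0.3,19,2.6,1.4,0,0,-81.7]]'
cat > gap.py <<'E'
from h import *
c=snap('wrist','w13.png'); np.savez('w13.npz',**c); W=pts(c); z=W[...,2]
yaw=np.radians(-11.2); x=np.array([np.cos(yaw),np.sin(yaw)]); y=np.array([-x[1],x[0]]); K=np.array([757.1,237.5]); Q=W[...,:2]-K; qx=Q@x; qy=Q@y
# bars' inner top edges and foot's outermost points, profile along each bar
def prof(a,b,n,sgn=1):
    for lo in range(-150,0,15):
        s=(b>lo)&(b<lo+15)
        bt=s&(abs(z-25)<2)&(a>-8)&(a<30); ft=s&(abs(z-8)<2.5)&(a<8)&(a>-30); wd=s&(z<3.5)&(a>-30)&(a<8)
        if bt.sum()>10 and ft.sum()>10: print(n,lo,'bar inner',np.percentile(a[bt],2).round(1),'outer',np.percentile(a[bt],98).round(1),'foot outer',np.percentile(a[ft],98).round(1),'wood px',wd.sum(),'n',ft.sum())
prof(qx,qy,'far'); prof(qy,qx,'left')
E
python3 gap.py
```

```text
(700,195,170,168.8) shift [18.8   2.85  1.06] turn [  0.2   0.3 -81.7] rows>= 8
time_s: 34.45
tcp_pos: [697.3, 197.3, 166.2]
ee_rot: [-179.9, 0.3, 168.7]
force: [-0.8, 0.1, 0.2]
width: 29.8
far -150 bar inner 1.6 outer 20.9 foot outer 2.0 wood px 0 n 139
far -30 bar inner 1.7 outer 20.8 foot outer 2.2 wood px 0 n 75
far -15 bar inner -1.0 outer 20.7 foot outer 1.9 wood px 0 n 327
left -150 bar inner -0.2 outer 19.0 foot outer -0.6 wood px 117 n 700
left -135 bar inner -0.3 outer 19.1 foot outer -0.7 wood px 0 n 757
left -120 bar inner -0.4 outer 18.9 foot outer -0.5 wood px 0 n 395
left -105 bar inner -0.4 outer 19.0 foot outer -0.5 wood px 0 n 150
left -90 bar inner -0.4 outer 18.9 foot outer -0.4 wood px 0 n 14
left -45 bar inner -0.5 outer 18.7 foot outer -0.5 wood px 0 n 14
left -30 bar inner -0.4 outer 18.8 foot outer -0.5 wood px 0 n 74
left -15 bar inner -0.4 outer 18.8 foot outer -0.6 wood px 0 n 249
```

```bash
python3 rel.py 430 -250 220 168.8; python3 -m pendant '[[0.3,0,0,-5,0,0,0],[0.3,5,4,-5,0,0,0],[0.3,10,8,-5,0,0,0],[0.3,14,14,-5,0,0,0],[0.3,17.5,20,-5,0,0,0],[0.3,17.5,26,-5,0,0,0],[0.3,17.5,32,-5,0,0,0],[0.3,17.5,38,-5,0,0,0],[0.3,17.5,44,-5,0,0,0],[0.3,17.5,48,-5,0,0,0],[0.3,17.5,48,-5,0,0,0]]'
python3 chk.py | head -5
python3 - <<'E'
from h import *
a=dict(np.load('top0.npz')); b=snap('top'); 
A,B=pts(a),pts(b)
for n,(u0,u1,v0,v1),lo,hi in [('jar',(335,385,160,210),85,105),('can',(140,190,250,300),70,90),('carton',(410,495,150,220),60,80)]:
    r=[]
    for W in(A,B):
        R=W[v0:v1,u0:u1]; P=R[(R[...,2]>lo)&(R[...,2]<hi)]; r.append((len(P),P[:,:2].mean(0).round(1).tolist()))
    print(n,r)
print(read_state()['time_s'],read_state()['force'],read_state()['tcp_pos'])
E
```

```text
(430,-250,220,168.8) shift [ 17.48 -49.09  -5.4 ] turn [-0.1  0.3 -0. ] rows>= 9
time_s: 35.88
tcp_pos: [598.4, 685.3, 196.3]
ee_rot: [179.7, 0.3, 169.0]
force: [-0.8, 0.3, -2.1]
width: 30.0
pan ctr in corner frame (want -75,-75) [ -89.6 -100.1] r 75.5
far bar centre x (10) 9.0 left bar centre y (10) 9.9
handle 127 dir -0.2 mean y -74.6
foot rect [[-171.2, -171.0], [-0.2, 0.7]] ((-86.87935638427734, -86.4277572631836), (175.92507934570312, 176.262451171875), 0.09428445994853973)
jar [(21, [759.1, -43.4]), (30, [762.1, -42.8])]
can [(87, [517.6, 431.9]), (86, [516.3, 430.8])]
carton [(2160, [762.8, -282.0]), (2161, [762.6, -282.2])]
36.025 [0.44647401 0.07186271 1.07482125] [604.67315209 683.95436663 209.29153914]
```

I got the sign of y wrong in that retreat. The arm went left and high, over the can, and touched nothing. I'll bring it back to a relaxed pose and compare the bystanders by image as well.

```bash
python3 rel.py 500 560 230 169; python3 -m pendant '[[0.3,9,9,-2,0,0,0],[0.3,9,13,-2,0,0,0],[0.3,9,13,-2,0,0,0],[0.3,9,13,-2,0,0,0],[0.3,9,13,-2,0,0,0],[0.3,9,13,-2,0,0,0]]'
python3 - <<'E'
from h import *
a=dict(np.load('top0.npz')); b=snap('top','end.png'); g=[cv2.cvtColor(i['img'],cv2.COLOR_RGB2GRAY).astype(np.float32) for i in(a,b)]
for n,(u0,u1,v0,v1) in [('jar',(338,386,162,208)),('can',(142,190,252,298)),('carton',(410,495,150,220)),('stop',(225,262,172,230))]:
    A,B=[np.ascontiguousarray(x[v0:v1,u0:u1]) for x in g]; print(n,'shift px',np.round(cv2.phaseCorrelate(A,B,cv2.createHanningWindow(A.shape[::-1],cv2.CV_32F)),2),'absdiff',abs(A-B).mean().round(1))
W=pts(b); z=W[...,2]; C=np.array([668.6,177.6]); d=W[...,:2]-C; r=np.hypot(d[...,0],d[...,1]); an=np.degrees(np.arctan2(d[...,1],d[...,0]))%360
for n,a0,a1 in (('small handle',258,277),('med handle',216,235),('large handle',160,178)):
    k=(r>95)&(r<152)&(an>a0)&(an<a1)&(z>35)
    if k.sum(): m=d[k].mean(0); print(n,k.sum(),np.percentile(z[k],[10,50,90]).round(1),'ang',np.degrees(np.arctan2(m[1],m[0]))%360)
for n,lo,hi,r1 in (('small',86,92,44),('med',83,88.5,58),):
    k=(z>lo)&(z<hi)&(r<r1)&(r>30); print(n,k.sum(),cv2.minEnclosingCircle(d[k].astype(np.float32)))
s=read_state(); print(s['time_s'],s['tcp_pos'],s['force'],s['dq'].round(1))
E
python3 chk.py | sed -n 3,4p
```

```text
(500,560,230,169.0) shift [  7.79 -14.17  -2.48] turn [ 1.1  1.  -0.3] rows>= 3
time_s: 36.78
tcp_pos: [512.0, 777.7, 211.4]
ee_rot: [176.1, 2.2, 168.4]
force: [0.3, -0.2, -0.2]
width: 29.6
handle 127 dir -0.59 mean y -74.8
foot rect [[-171.0, -172.0], [-0.1, 0.5]] ((-86.54811096191406, -85.96533203125), (175.9796905517578, 174.2225341796875), 89.6613540649414)Traceback (most recent call last):
  File "<stdin>", line 4, in <module>
    return _wrapfunc(a, 'round', decimals=decimals, out=out)
    return _wrapit(obj, method, *args, **kwds)
    conv = _array_converter(obj)
ValueError: setting an array element with a sequence. The requested array has an inhomogeneous shape after 1 dimensions. The detected shape was (2,) + inhomogeneous part.
```

I mistyped the sign again: the helper gave negative y. I'll correct it now.

```bash
python3 rel.py 480 560 230 169; python3 -m pendant '[[0.3,0,-6,-2,0,0,0],[0.3,0,-12,-2,0,0,0],[0.3,0,-18,-2,0,0,0],[0.3,0,-20,-2,0,0,0],[0.3,0,-20,-2,0,0,0],[0.3,0,-20,-2,0,0,0]]'
python3 - <<'E'
from h import *
a=dict(np.load('top0.npz')); b=snap('top','end.png'); g=[cv2.cvtColor(i['img'],cv2.COLOR_RGB2GRAY).astype(np.float32) for i in(a,b)]
for n,(u0,u1,v0,v1) in [('jar',(338,386,162,208)),('can',(142,190,252,298)),('carton',(410,495,150,220)),('stop',(225,262,172,230))]:
    A,B=[np.ascontiguousarray(x[v0:v1,u0:u1]) for x in g]; print(n,'shift px',cv2.phaseCorrelate(A,B,cv2.createHanningWindow(A.shape[::-1],cv2.CV_32F)),'absdiff',abs(A-B).mean().round(1))
W=pts(b); z=W[...,2]; C=np.array([668.6,177.6]); d=W[...,:2]-C; r=np.hypot(d[...,0],d[...,1]); an=np.degrees(np.arctan2(d[...,1],d[...,0]))%360
for n,a0,a1 in (('small handle',258,277),('med handle',216,235),('large handle',160,178)):
    k=(r>95)&(r<152)&(an>a0)&(an<a1)&(z>35)
    if k.sum(): m=d[k].mean(0); print(n,k.sum(),np.percentile(z[k],[10,50,90]).round(1),'ang',np.degrees(np.arctan2(m[1],m[0]))%360)
for n,lo,hi,r1 in (('small',86,92,44),('med',83,88.5,58),):
    k=(z>lo)&(z<hi)&(r<r1)&(r>30); print(n,k.sum(),cv2.minEnclosingCircle(d[k].astype(np.float32)))
s=read_state(); print(s['time_s'],s['tcp_pos'],s['force'],s['dq'].round(1))
E
```

```text
(480,560,230,169.0) shift [ -1.37 -21.83  -3.33] turn [ 3.9  2.2 -0.4] rows>= 4
time_s: 37.67
tcp_pos: [471.9, 582.3, 218.6]
ee_rot: [176.0, 2.2, 168.5]
force: [-0.1, 0.4, 0.1]
width: 29.9
jar shift px ((-0.0576987359168335, -0.04388134801020627), 0.8855103726188341) absdiff 1.2
can shift px ((0.022944556455389176, 0.0078071697212607205), 0.9664914881189665) absdiff 2.0
carton shift px ((-0.0500906988690204, -0.1152047355043635), 1.0199538475201453) absdiff 1.3
stop shift px ((0.30136466624229996, 0.243266034758296), 0.5707961817582449) absdiff 9.7
small handle 113 [80.3 84.2 88.2] ang 265.9678051435877
med handle 105 [62.7 66.6 70.4] ang 224.3202509362056
large handle 111 [45.3 50.2 53.8] ang 168.46317523436568
small 81 ((-2.4520161151885986, -3.4486875534057617), 40.74710464477539)
med 232 ((-3.5202417373657227, 0.678826093673706), 56.98183822631836)
37.725 [471.82736677 582.80016364 218.43844965] [-0.03157579  1.08853774 -0.02669495] [ 0.4  0.8 -0.5 -0.1  0.1 -0.1]
```

The pans read home, the bystanders haven't moved, and the robot is clear, so I'm handing the job in.

```bash
python3 -c "
from workcell import *; print(finish_job())"
```

```text
the job is handed in; nothing more can be done
None
```

The job is handed in at about 38 s of the 72 s allowed, and by my last checks the pans are put away as asked.

**What I did:**
- I slid the large pan by its handle into the corner of the stop, pressing it onto the far bar and then the left bar.
- I lowered the medium pan into the large pan's slot, about 57° from its handle, and the small pan into the medium pan's slot, about 42° from its handle. Both went past the on-the-rim height with little resistance and touched down at the home height.

**Last checks that passed:**

| Check | Measured | Wanted |
|---|---|---|
| Small handle top | 84 mm | 84 mm |
| Medium handle top | 66 mm | 66 mm |
| Large handle top | 50 mm | 50 mm |
| Medium rim | about 86 mm | 86 mm |
| Small rim | 88 mm | 88 mm |

- **Corner contact:** the foot meets both bars to within about 0.5 mm, which is as fine as I can measure. No bare wood shows along the far bar. Along the left bar it shows only in the outermost strip, at the foot's near end.
- **Squareness:** the handle reads within about 0.6° of square to the far bar.
- **Bystanders:** the jar, can and carton shifted less than 0.2 pixel between the first and last pictures, which is under 0.5 mm.

**What disagreed or went wrong:**
- **Fingertips:** their real ends are about 44 mm above the reported TCP, so my first grasp closed on air above the handle. I allowed for that afterwards.
- **Left bar:** the first push stopped about 5 mm short and was redone.
- **Retreat:** I typed the wrong sign for y twice, and the arm swung left high over the can without touching anything.
- **Depth readings:** one early handle-angle reading of 3.3° and one last rim fit were unreliable. The 3.3° reading came from a coarse patch, and closer wrist-camera checks contradicted it. The rim fit was thrown off by the other pans' handles.

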